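# Set up a sieve analysis

### The arm

A 6-joint arm with a two-finger parallel gripper is mounted at the origin on a cart in front of the work surface, level with it; the furniture and walls round the work are solid. World frame = base frame: x ahead of the robot, y to its left, z up, the work surface at z = 0. Lengths are in mm, angles in rad, forces in N, time in s.
With the tool pointing down it reaches from about 275 to 1000 mm from the base axis. Payload 8.4 kg.
Tool frame: the origin (TCP) lies midway between the tips of the shut fingers; the grasp point (between the pads) lies r.grasp_offset behind it (r.grasp_offset is the distance from the TCP to the grasp point, in mm); z points along the fingers, y is the direction in which the jaws open and shut (so a half turn about z gives the same grasp; the last joint's range is limited). The gripper opens to 85 mm and grips with 20 to 120 N. Pads are 22 mm wide; open, the fingers measure 114 mm over their backs; the gripper's body (76 mm by 85 mm) begins 54 mm behind the grasp point. The pads swing forward as they close: fully open they stand 13 mm farther back than shut.
Start: joints at [1.309, 0.353, 1.633, -0, 1.155, -0.002], TCP at [160.553, 604.028, 206.281] pointing down, gripper open.
Joint ranges: [-2.63, 2.63], [-0.92, 2.1], [0.06, 2.66], [-1.3, 4.44], [0, 2.69], [-3.02, 3.02]. Speed limits (rad/s): [2.22, 2.22, 2.79, 3.14, 3.14, 3.14].

### API

Orientations are given as [roll, pitch, yaw] about the fixed x, y, z axes, in that order (R = Rz(yaw) Ry(pitch) Rx(roll)).
In Python, from rig import r gives the robot as it stands.
- The arm moves only by the tool jog_arm, never from a script. Its argument "series" is a list that holds one entry, the list of rows, each a list of 7 numbers: the shift along the tool's x, y, z in cm, then the turn, a rotation vector about the tool's x, y, z in degrees, then the finger opening in cm, from 0 to 8.54. A call has 1 to 5 rows; each row is the pose to reach, as a shift and turn from the pose commanded when the call began, along the tool's axes at that moment; what a row does not reach only later rows make up. A row lasts 1/8 s, in which the tool goes at most 62.5 mm and 10.7 degrees, less where a joint would pass 70% of its speed; a pose out of reach is approached as far as the arm can. A call with a gripper value outside its range is refused whole. The fingers move at their own pace and stop on an object; "newtons" is the grip in N (left out, the last holds). Time passes only in rows, so rows that repeat a pose let the fingers close. It gives the time, the measured TCP pose, the force and the opening at its end, in the units of the state.
- r.sense(): the state, without advancing time (a new reading comes with each control period).
- r.grab_frame(name): name is "side" or "top"; returns the picture (400x640x3 uint8, red, green, blue); there is no depth.
- r.calibration(name): a dict with "mtx" (3x3 intrinsics, pixels), "origin" and "attitude" of the camera in the world. Camera axes: x right, y down, z forward; pixel columns grow to the right and rows downward; lengths in mm; the calibration is good to about 2 mm. A picture is of the moment at which its call begins. calibration takes no time and is no camera call.
- r.sign_off(): hands the job in, once; it reports no verdict.
The state is a dict: "clock": time; "qpos": joint angles; "qvel": joint speeds; "joint_efforts": joint torques, N m; "eef_pos": TCP position; "tcp_rot": TCP orientation; "contact_force": force on the tool from outside, world axes, zero at the start; "wrist_torque": the same for the moment, N m; "opening": opening from 0.0 (shut) to 1.0 (fully open).
Only numpy, scipy, OpenCV 4.12 (cv2) and the standard library are available. Lean on these libraries where they do the work, as an engineer would, in place of code of your own. Each camera call takes 0.05 s, during which the arm holds its last target.

### The job

Get the sieve analysis ready: on the small shaker build up the sieve stack one piece at a time, the receiver pan seated in the shaker's collar, the fine sieve on it, the coarse sieve on top of that and the lid last, each fully home and level on the one below. Also stand the dark sample's jar (dark body, white cap) upright in the middle of the scale's pan, before or after. Leave the other two jars where they stand.

Things in the scene. Friction and masses are not known exactly. Their poses are not given: they have to be found in the camera images.
- receiver_mid (a point): Receiver pan: round steel frame 60 mm outside, 54 mm inside, 34 mm tall: a 26 mm straight wall over an 8 mm skirt (49 mm diameter, 43 mm at its foot) that drops into the 54 mm mouth below until the wall rests on that rim (26 mm added a piece). Closed plain metal floor, no coloured band. 60 to 130 g. Stands on its skirt; this point is its centre, 17 mm above its foot; z points up.
- fine_sieve_mid (a point): Fine sieve: same steel frame and sizes as the receiver (60 mm diameter, 34 mm tall with its 8 mm skirt), with a blue band round its rim and a dense brown bronze cloth as its floor. 55 to 115 g. Stands on its skirt; this point is its centre, 17 mm above its foot; z points up.
- coarse_sieve_mid (a point): Coarse sieve: same steel frame and sizes as the receiver, with a yellow band round its rim and an open grid of steel wires 6 mm apart as its floor. 55 to 115 g. Stands on its skirt; this point is its centre, 17 mm above its foot; z points up.
- lid_knob (a point): Lid of the stack: flat steel disc 60 mm in diameter and 4 mm thick over the same 8 mm tapered skirt, with a round black knob in the middle, 19 mm in diameter, from 12 to 34 mm above the foot of the skirt. This point is the middle of the knob, 23 mm above the foot of the skirt; z points up. 40 to 85 g.
- dark_jar_mid (a point): The dark sample's jar: round, dark grey-black body 50 mm in diameter, white cap 45 mm in diameter that is closed and stays on, 78 mm tall, 85 to 170 g. This point is its centre, 39 mm above its foot; z points up. It stands upright.
- shaker_collar (a point): Vibratory shaker, fixed: low grey housing 140 x 150 mm with a round metal table (100 mm diameter, its top 55 mm above the bench) and in its middle a dark collar, 60 mm outside, 54 mm inside, 12 mm tall, that takes the receiver's skirt. This point is the centre of the collar's rim, 67 mm above the bench, on which the receiver's wall rests when home; z up.
- scale_pan (a point): Top-pan scale, fixed, white and blue with a round 128 mm pan. This point is the centre of the pan's flat top, 60 mm above the bench; z points up. The housing is 186 x 157 mm and at most 50 mm high; the pan's centre lies 21 mm behind the housing's centre.
- blue_cap_jar_mid (a point): Bystander: clear jar with a dark blue cap, 44 mm in diameter, 69 mm tall, loose. This point is its centre, half-way up.
- orange_jar_mid (a point): Bystander: orange jar with a white cap, 41 mm in diameter, 63 mm tall, loose, standing at the back between shaker and scale. This point is its centre, half-way up.

How it is judged (in metres and radians):
On the way, in this order (a step that is already met when the one before it is completed fails the run):
1. the receiver pan is seated in the shaker's collar (horizontal distance between receiver_mid and shaker_collar below 0.005 m and z of receiver_mid in the frame of shaker_collar between 0.006 and 0.012 m and angle between receiver_mid's own z axis and vertical below 0.07 rad), for 0.2 s.
2. the fine sieve is seated on the receiver, on the shaker (horizontal distance between fine_sieve_mid and receiver_mid below 0.005 m and z of fine_sieve_mid in the frame of shaker_collar between 0.032 and 0.038 m and angle between fine_sieve_mid's own z axis and vertical below 0.07 rad), for 0.2 s.
3. the coarse sieve is seated on the fine one, on the shaker (horizontal distance between coarse_sieve_mid and fine_sieve_mid below 0.005 m and z of coarse_sieve_mid in the frame of shaker_collar between 0.058 and 0.064 m and angle between coarse_sieve_mid's own z axis and vertical below 0.07 rad), for 0.2 s.
4. the lid is seated on the coarse sieve, on the shaker (horizontal distance between lid_knob and coarse_sieve_mid below 0.005 m and z of lid_knob in the frame of shaker_collar between 0.09 and 0.096 m and angle between lid_knob's own z axis and vertical below 0.07 rad), for 0.2 s.
At the end, for the whole second after the job is handed in: Receiver in the shaker's collar, fine sieve on it, coarse sieve on that, lid on top: each centred on the one below within 5 mm, home within 3 mm in height and level within 4 degrees; the dark jar upright on the scale's pan within 15 mm of its centre; all released and at rest (all of step 1 and all of step 2 and all of step 3 and all of step 4 and horizontal distance between dark_jar_mid and scale_pan below 0.015 m and z of dark_jar_mid in the frame of scale_pan between 0.036 and 0.042 m and angle between dark_jar_mid's own z axis and vertical below 0.07 rad and linear speed of each of receiver, fine_sieve, coarse_sieve, sieve_lid, dark_jar below 0.02 m/s); the robot touches nothing.
It fails at once if one of the other two jars is moved by more than 20 mm (distance of any of blue_cap_jar_mid, orange_jar_mid from where it was at the start of the episode above 0.02 m).
It also fails if it takes over 125 s, if anything falls off the work surface, if the arm or the gripper's body presses on something with over 40 N, if the wrist force passes 120 N, or if a joint passes its speed limit or range.

## Working session

There is one attempt and no reset: what is moved stays moved. The work goes in short steps, Python scripts to look and compute and a tool call to move; the robot and the scene stay as the last step left them, time stands still between calls to the robot, and variables do not carry over. Pictures are saved under pics/ and viewed, and the job is handed in when it is done.

Besides the shell and the picture viewer there is one more tool, called after "Call:" by a JSON object that holds its "api" and its "payload", one argument or row to a line. jog_arm: Moves the arm, as the interface text tells. Its arguments: {"type":"object","properties":{"series":{"type":"array","items":{"type":"array","items":{"type":"array","items":{"type":"number"}}}},"newtons":{"type":"number"}},"required":["series"]}

```bash
ls; mkdir -p pics
python3 - <<'E'
from rig import r
import cv2
print(r.sense(), r.grasp_offset)
for n in("side","top"):
    print(n,r.calibration(n))
    cv2.imwrite(f"pics/{n}0.png",r.grab_frame(n)[:,:,::-1])
E
```

```text
pics
{'clock': 0.0, 'qpos': array([ 1.30859201e+00,  3.53643370e-01,  1.63416150e+00, -1.64182682e-05,
        1.15519377e+00, -2.38405404e-03]), 'qvel': array([-4.91690068e-04,  4.24296902e-04,  3.26994456e-04,  4.97774385e-04,
       -4.05573649e-04, -9.56023600e-05]), 'joint_efforts': array([ 4.32937741e-04, -6.05246902e+01, -3.42071164e+01,  1.17306822e-04,
        9.28144902e-03, -5.56058495e-06]), 'eef_pos': array([160.42633926, 603.51646457, 205.55298114]), 'tcp_rot': array([-3.14018664e+00,  1.16593137e-05,  2.88177904e+00]), 'contact_force': array([-0.72944955, -0.31544161, -0.23346094]), 'wrist_torque': array([-0.01291008,  0.02869298, -0.08009085]), 'opening': 1.0000199216179957} 18.700000000000003
side {'mtx': array([[368.40563791,   0.        , 317.86753895],
       [  0.        , 368.40563791, 205.09496662],
       [  0.        ,   0.        ,   1.        ]]), 'origin': array([ 543.54028269, -845.02420343,  578.84573839]), 'attitude': array([-2.09134989,  0.02323434,  0.03021738])}
top {'mtx': array([[485.63023243,   0.        , 325.49322846],
       [  0.        , 485.63023243, 200.10526486],
       [  0.        ,   0.        ,   1.        ]]), 'origin': array([ 434.64798187,   -8.2401885 , 1153.30453327]), 'attitude': array([-3.05035357,  0.01858012, -1.59026281])}
```

View pics/side0.png

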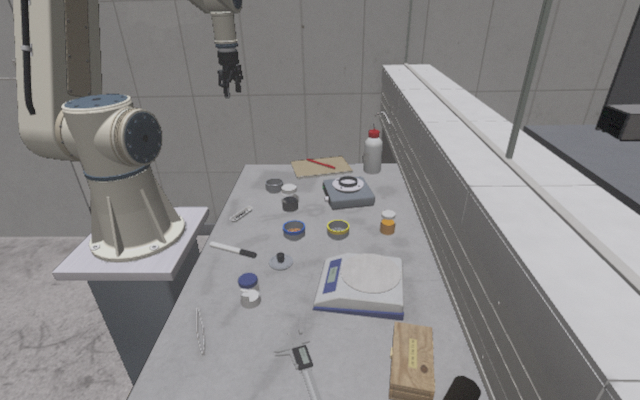

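View pics/top0.png

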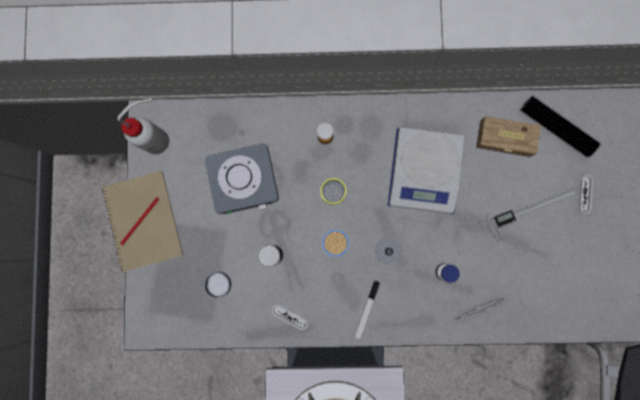

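```bash
cat > h.py <<'E'
import numpy as np, cv2
from scipy.spatial.transform import Rotation as R
from rig import r
def cam(n):
    c=r.calibration(n); return c['mtx'],np.array(c['origin']),R.from_euler('xyz',c['attitude']).as_matrix()
def ray(n,u,v,z):
    K,o,A=cam(n); d=A@np.linalg.solve(K,[u,v,1.]); return o+d*(z-o[2])/d[2]
def proj(n,p):
    K,o,A=cam(n); q=K@(A.T@(np.array(p)-o)); return q[:2]/q[2]
def crop(img,x,y,w,h,s,out):
    c=cv2.resize(img[y:y+h,x:x+w],None,fx=s,fy=s,interpolation=cv2.INTER_CUBIC)
    cv2.imwrite(out,c[:,:,::-1] if c.ndim==3 else c)
def rel(p,yaw=None,t=None):
    """shift in tool axes cm to bring TCP to p"""
    s=r.sense(); A=R.from_euler('xyz',s['tcp_rot']).as_matrix()
    return A.T@(np.array(p)-s['eef_pos'])/10
E
python3 - <<'E'
from h import *
im=cv2.imread('pics/top0.png')[:,:,::-1]
crop(im,195,135,200,150,4,'pics/tA.png')
crop(im,195,170,280,130,2.8,'pics/tB.png')
im=cv2.imread('pics/side0.png')[:,:,::-1]
crop(im,230,160,200,150,4,'pics/sA.png')
for u,v,z in[(218,285,34),(270,256,78),(335,243,34),(333,191,34),(388,252,34),(240,177,67),(427,162,60),(449,273,69),(325,132,63)]:
    print(u,v,ray('top',u,v,z).round())
E
```

```text
218 285 [348. 260.  34.]
270 256 [412. 135.  78.]
335 243 [438.  -9.  34.]
333 191 [558.  -7.  34.]
388 252 [ 415. -130.   34.]
240 177 [591. 203.  67.]
427 162 [ 617. -222.   60.]
449 273 [ 367. -259.   69.]
325 132 [691.   8.  63.]
```

View pics/tA.png

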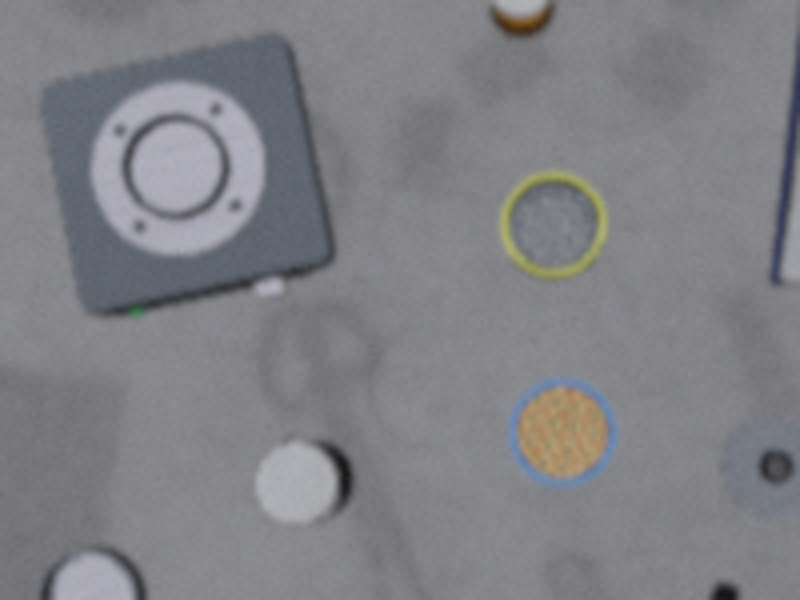

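View pics/sA.png

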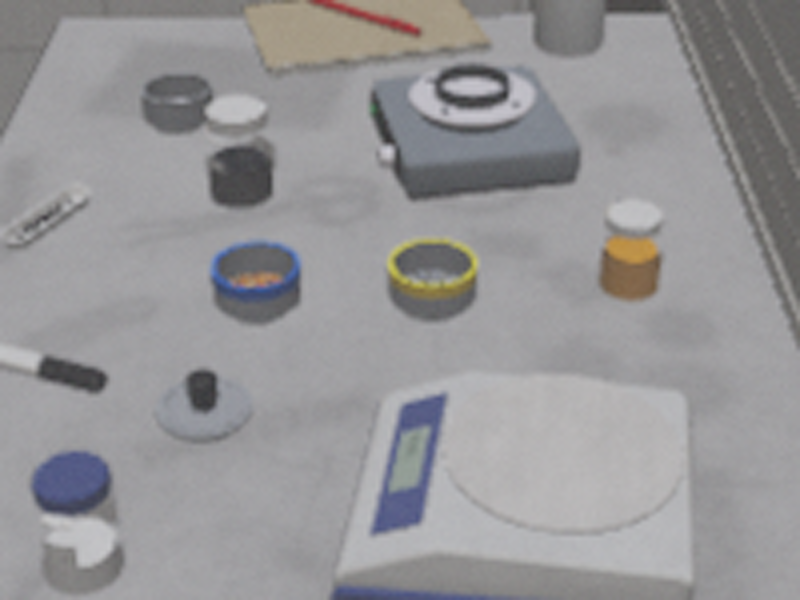

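Run:
```python
from h import *
im=cv2.imread('pics/top0.png')[:,:,::-1]
a=cv2.resize(im[265:305,195:245],None,fx=8,fy=8,interpolation=cv2.INTER_CUBIC)
b=cv2.resize(im[232:272,365:415],None,fx=8,fy=8,interpolation=cv2.INTER_CUBIC)
cv2.imwrite('pics/tC.png',np.hstack([a,b])[:,:,::-1])
b=cv2.resize(im[115:225,375:475],None,fx=5,fy=5,interpolation=cv2.INTER_CUBIC)
cv2.imwrite('pics/tD.png',b[:,:,::-1])
hsv=cv2.cvtColor(np.ascontiguousarray(im),cv2.COLOR_RGB2HSV)
def fit(m,box):
    x0,y0,x1,y1=box; k=np.zeros_like(m);k[y0:y1,x0:x1]=m[y0:y1,x0:x1]
    pts=np.argwhere(k)[:,::-1].astype(np.int32); h=cv2.convexHull(pts); e=cv2.fitEllipse(h); return e
S=hsv[...,1]
for nm,box,z in[('fine',(318,226,354,262),34),('coarse',(315,173,352,209),34)]:
    e=fit((S>70).astype(np.uint8),box); print(nm,e,ray('top',*e[0],z).round(1))
```

```text
fine ((335.1687927246094, 242.7689666748047), (26.40559959411621, 26.553951263427734), 172.0414581298828) [438.7  -9.7  34. ]
coarse ((333.0041198730469, 190.81689453125), (25.696678161621094, 25.80766487121582), 50.01192092895508) [558.7  -7.3  34. ]
```

View pics/tC.png

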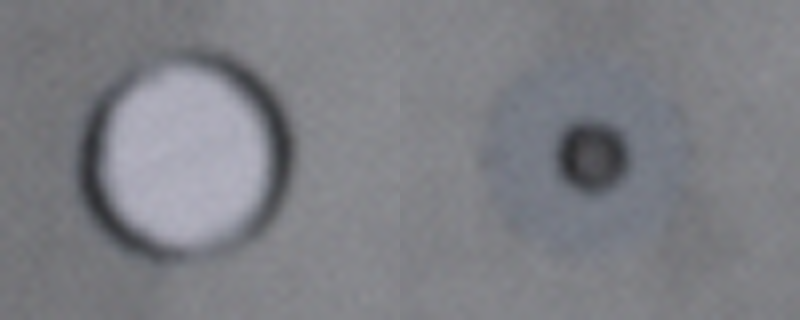

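View pics/tD.png

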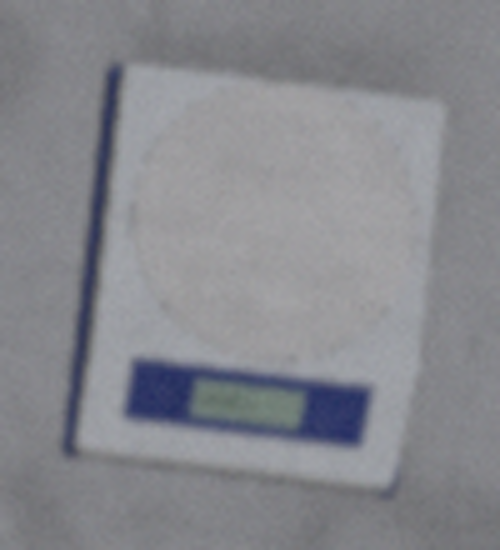

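```bash
cat > ov.py <<'E'
from h import *
def circ(n,c,rad,z):
    t=np.linspace(0,2*np.pi,60); return np.array([proj(n,[c[0]+rad*np.cos(a),c[1]+rad*np.sin(a),z]) for a in t])
def overlay(n,img,circs,x,y,w,h,s,out):
    c=cv2.resize(img[y:y+h,x:x+w],None,fx=s,fy=s,interpolation=cv2.INTER_CUBIC)[:,:,::-1].copy()
    for ce,rad,z in circs:
        p=(circ(n,ce,rad,z)-[x,y]+.5)*s-.5
        cv2.polylines(c,[np.round(p).astype(np.int32)],True,(0,0,255),1)
    cv2.imwrite(out,c)
E
python3 - <<'E'
from ov import *
P={'rec':ray('top',217.8,283.8,34),'fine':ray('top',335.17,242.77,34),'coarse':ray('top',333.0,190.8,34),'lidk':ray('top',388.7,251.3,34),'lidd':ray('top',387.8,250.9,12),
'jar':ray('top',269,255.1,78),'col':ray('top',238.6,176,67),'pan':ray('top',429.2,158.6,60)}
for k,v in P.items(): print(k,v.round(1))
C=[(P['rec'],30,34),(P['fine'],30,34),(P['coarse'],30,34),(P['lidk'],9.5,34),(P['lidd'],30,12),(P['jar'],22.5,78),(P['jar'],25,0),(P['col'],30,67),(P['pan'],64,60)]
s=cv2.imread('pics/side0.png')[:,:,::-1];t=cv2.imread('pics/top0.png')[:,:,::-1]
overlay('side',s,C,230,160,200,150,4,'pics/ovs.png')
overlay('top',t,C,195,130,280,175,2.85,'pics/ovt.png')
E
```

```text
rec [350.4 260.7  34. ]
fine [438.7  -9.7  34. ]
coarse [558.7  -7.3  34. ]
lidk [ 416.8 -131.7   34. ]
lidd [ 417.5 -132.1   12. ]
jar [414.3 136.8  78. ]
col [593.4 205.7  67. ]
pan [ 624.7 -227.1   60. ]
```

View pics/ovs.png

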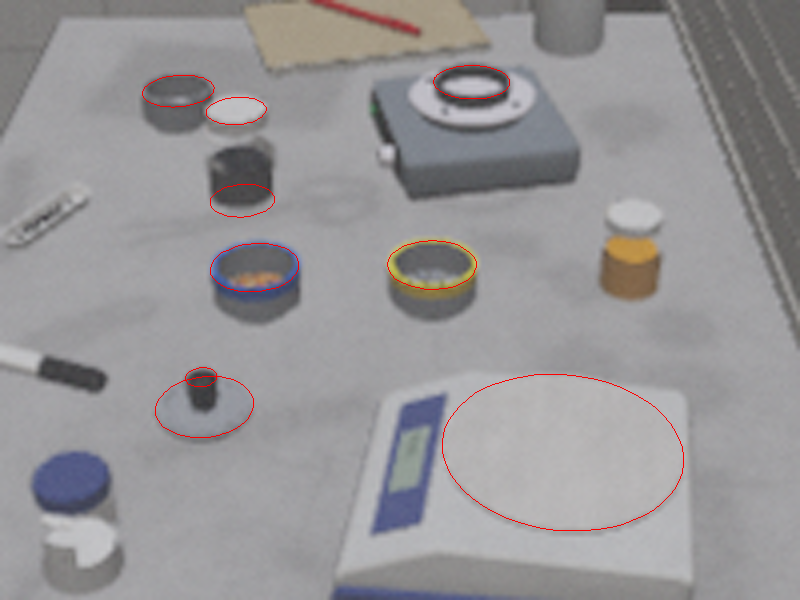

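View pics/ovt.png

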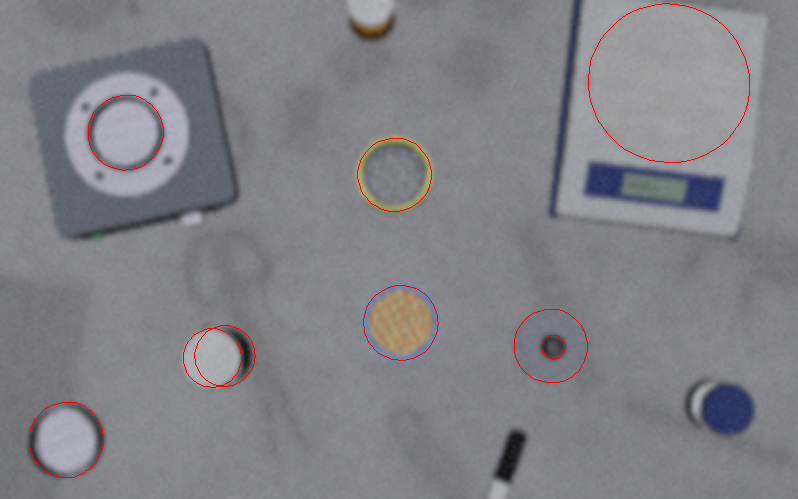

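Run:
```python
from h import *
print(rel([350.4,260.7,120]))
```

```text
[-27.16780988 -28.24914821   8.59903652]
```

Call:
{"api": "jog_arm", "payload": {
  "series": [
    [[-9, -9.4, 2.5, 0, 0, -7, 8.5], [-13.6, -14.1, 4.3, 0, 0, -14.9, 8.5], [-19, -20, 6, 0, 0, -14.9, 8.5], [-23, -24, 8, 0, 0, -14.9, 8.5], [-27.2, -28.2, 8.6, 0, 0, -14.9, 8.5]]
  ],
  "newtons": 40
}}

```text
clock: 0.72
eef_pos: [308.6, 335.5, 137.4]
tcp_rot: [-3.141, -0.0, -3.141]
contact_force: [1.1, -0.2, 0.9]
opening: 0.989
```

Call:
{"api": "jog_arm", "payload": {
  "series": [
    [[-4.2, -7.5, 5, 0, 0, 0, 8.54], [-4.2, -7.5, 7, 0, 0, 0, 8.54], [-4.2, -7.5, 7, 0, 0, 0, 8.54]]
  ]
}}

```text
clock: 1.1
eef_pos: [349.0, 259.4, 65.8]
tcp_rot: [-3.138, -0.004, 3.139]
contact_force: [-0.6, 0.3, 0.4]
opening: 0.999
```

Run:
```python
from h import *
s=r.sense();print(s['eef_pos'],s['tcp_rot'],s['qpos'],s['opening'],s['clock'])
im=r.grab_frame('side');crop(im,200,90,200,150,4,'pics/s1.png')
print(proj('side',s['eef_pos']))
```

```text
[349.01633414 259.35968685  65.79244346] [-3.13824604 -0.0042755   3.13868497] [ 6.35748239e-01  2.70295282e-01  2.14352041e+00 -2.06657977e-04
  7.33204721e-01 -9.31993629e-01] 0.9988804542369132 1.1
[272.83173415 173.76544233]
```

View pics/s1.png

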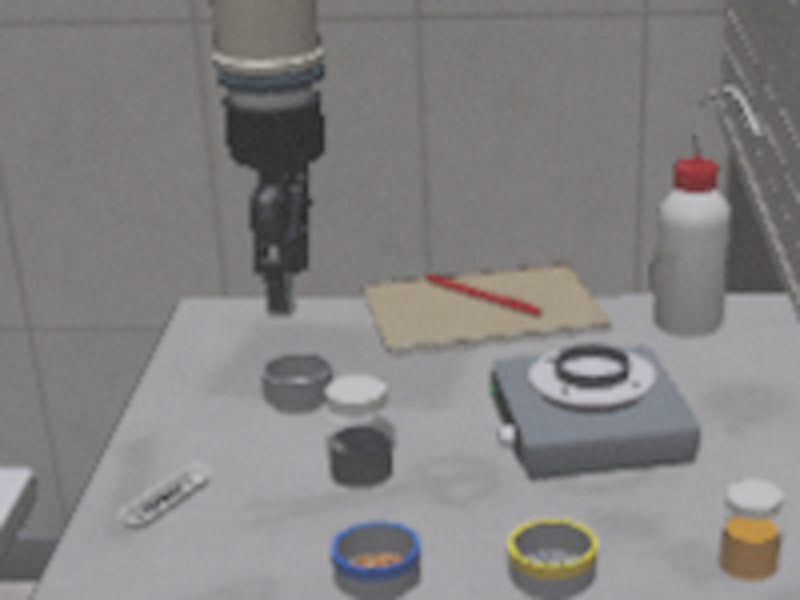

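Run:
```python
from h import *
for p in([349,259-43,79],[349,259+43,79],[349,259-50,79],[350.4,260.7,34],[349,259,250]): print(p,((proj('side',p)-[200,90]+.5)*4).round(1))
```

```text
[349, 216, 79] [284.5 345. ]
[349, 302, 79] [298.8 301.6]
[349, 209, 79] [283.3 348.8]
[350.4, 260.7, 34] [298.4 370.8]
[349, 259, 250] [273.  118.3]
```

Run:
```python
from h import *
im=r.grab_frame('side');crop(im,245,105,60,90,6,'pics/s2.png')
im=r.grab_frame('top');crop(im,170,200,120,100,6,'pics/t2.png')
print(r.sense()['eef_pos'],r.sense()['opening'])
print((proj('top',r.sense()['eef_pos'])-[170,200])*6)
```

```text
[350.56176123 263.15902905  68.55470769] 0.9983759785131319
[257.85505095 509.99608554]
```

View pics/s2.png

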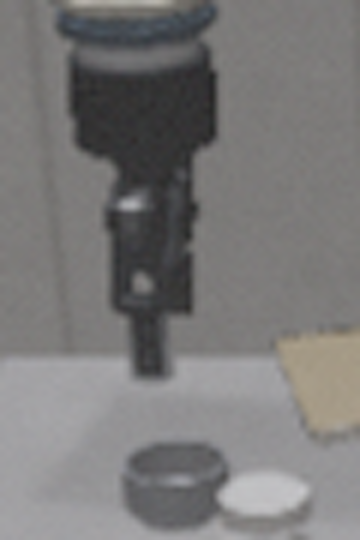

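View pics/t2.png

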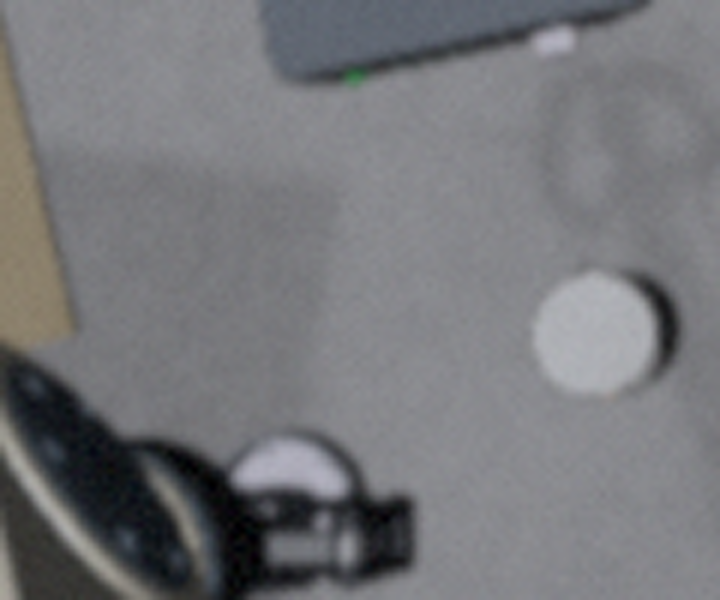

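Run:
```python
from h import *
K,o,A=cam('side')
for uv in [(270,168),(270,105+310/6),(267,105+190/6)]:
    d=A@np.linalg.solve(K,[*uv,1.])
    for y in(213,220,306): print(uv,(o+d*(y-o[1])/d[1]).round(1))
for z in (68,80,90,100): print(z,[((proj('top',[350.5,y,z])-[170,200])*6).round() for y in (263-57,263-43)])
```

```text
(270, 168) [349.9 213.  107.3]
(270, 168) [348.6 220.  104.2]
(270, 168) [332.9 306.   65.9]
(270, 156.66666666666666) [353.3 213.  145.5]
(270, 156.66666666666666) [352.  220.  142.7]
(270, 156.66666666666666) [336.6 306.  107.4]
(267, 136.66666666666666) [349.9 213.  210. ]
(267, 136.66666666666666) [348.6 220.  207.6]
(267, 136.66666666666666) [332.9 306.  177.6]
68 [array([412., 507.]), array([375., 508.])]
80 [array([406., 510.]), array([368., 511.])]
90 [array([400., 512.]), array([362., 513.])]
100 [array([395., 515.]), array([356., 515.])]
```

Call:
{"api": "jog_arm", "payload": {
  "series": [
    [[0, -0.2, 3.8, 0, 0, 0, 8.54], [0, -0.2, 3.8, 0, 0, 0, 8.54], [0, -0.2, 3.8, 0, 0, 0, 8.54]]
  ]
}}

```text
clock: 1.62
eef_pos: [350.5, 261.4, 31.1]
tcp_rot: [3.141, 0.001, -3.14]
contact_force: [-1.0, 0.1, -0.7]
opening: 0.998
```

Run:
```python
from h import *
im=r.grab_frame('side');crop(im,245,125,60,70,8,'pics/s3.png')
s=r.sense();print(s['eef_pos'],s['opening'],s['contact_force'])
for p in([350,220,43],[350,306,43]): print(((proj('side',p)-[245,125]+.5)*8).round(1))
```

```text
[350.78629541 261.43574871  31.27479435] 1.0034489683516779 [-0.71607944  0.36221121  0.2891289 ]
[220.6 486.2]
[248.1 396.3]
```

View pics/s3.png

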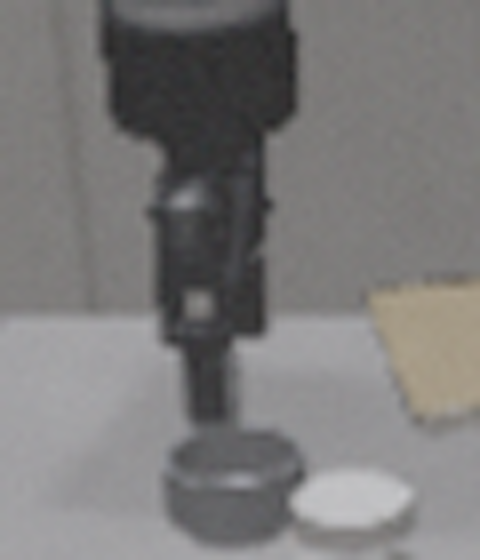

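Call:
{"api": "jog_arm", "payload": {
  "series": [
    [[0, 0, 2.4, 0, 0, 0, 8.54], [0, 0, 2.4, 0, 0, 0, 8.54], [0, 0, 2.4, 0, 0, 0, 8.54]]
  ]
}}

```text
clock: 2.05
eef_pos: [350.6, 260.8, 6.9]
tcp_rot: [3.141, 0.001, -3.141]
contact_force: [0.7, -0.9, 0.0]
opening: 0.996
```

Run:
```python
from h import *
im=r.grab_frame('side');crop(im,245,125,60,70,8,'pics/s4.png')
s=r.sense();print(s['eef_pos'],s['opening'],s['contact_force'])
```

```text
[350.79238493 260.86550202   6.98279215] 1.0049599402750933 [-0.17478085  0.28936172 -0.56106704]
```

View pics/s4.png

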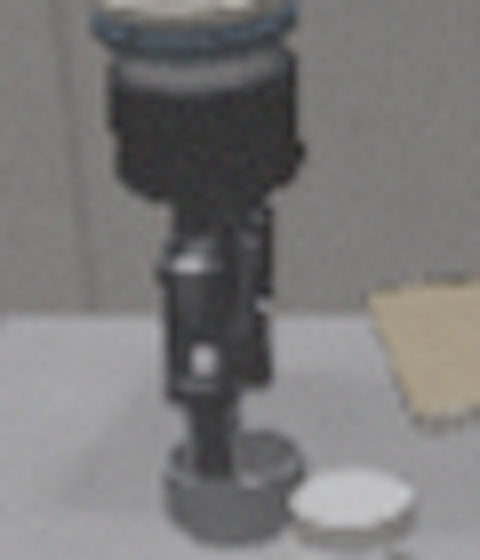

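Run:
```python
from h import *
K,o,A=cam('side')
d=A@np.linalg.solve(K,[271.9,184.4,1.])
for y in(213,218,240,306): print((o+d*(y-o[1])/d[1]).round(1))
```

```text
[351.  213.   49.7]
[350.1 218.   47.2]
[346.1 240.   36.2]
[334.1 306.    3.2]
```

Call:
{"api": "jog_arm", "payload": {
  "series": [
    [[0, 0, 0, 0, 0, 0, 5.5], [0, 0, 0, 0, 0, 0, 5.5], [0, 0, 0, 0, 0, 0, 5.5]]
  ],
  "newtons": 30
}}

```text
clock: 2.48
eef_pos: [350.3, 260.4, 6.1]
tcp_rot: [3.141, 0.0, -3.141]
contact_force: [-0.2, -0.5, -0.4]
opening: 0.646
```

Run:
```python
from h import *
im=r.grab_frame('side');crop(im,245,125,60,70,8,'pics/s5.png')
s=r.sense();print(s['eef_pos'],s['opening'],s['contact_force'])
```

```text
[350.26205557 260.36983351   6.05952942] 0.6433714796908626 [ 0.13472134 -0.6051722  -0.98985134]
```

View pics/s5.png

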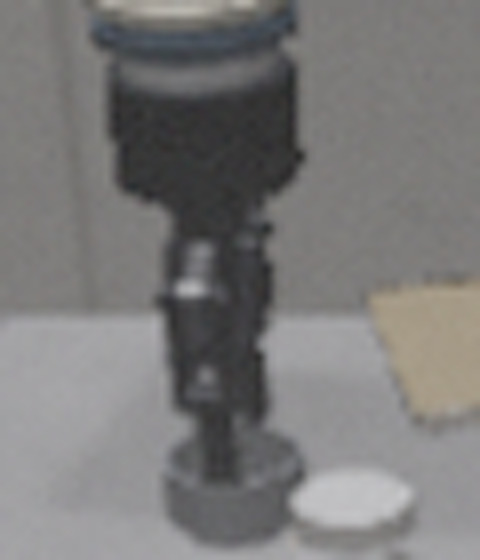

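Call:
{"api": "jog_arm", "payload": {
  "series": [
    [[0, 0, 0, 0, 0, 0, 8.54], [0, 0, 0, 0, 0, 0, 8.54], [0, 0, 0.7, 0, 0, 0, 8.54], [0, 0, 1.3, 0, 0, 0, 8.54], [0, 0, 1.3, 0, 0, 0, 8.54]]
  ]
}}

```text
clock: 3.15
eef_pos: [349.7, 260.0, -7.7]
tcp_rot: [-3.141, -0.001, -3.141]
contact_force: [-0.3, -0.5, 0.2]
opening: 1.001
```

Run:
```python
from h import *
im=r.grab_frame('side');crop(im,245,125,60,70,8,'pics/s6.png')
s=r.sense();print(s['eef_pos'],s['opening'],s['contact_force'],s['joint_efforts'],s['qpos'])
```

```text
[349.94779095 260.12717021  -7.44115808] 1.0002392417362176 [-0.49972777 -0.3399452  -0.42027979] [-2.28661443e-04 -4.69089425e+01 -1.63314074e+01 -5.30289003e-05
 -3.97763215e-02  9.34597679e-07] [ 6.35776893e-01  4.17375649e-01  2.17949066e+00  5.80841190e-06
  5.45693940e-01 -9.35176493e-01]
```

View pics/s6.png

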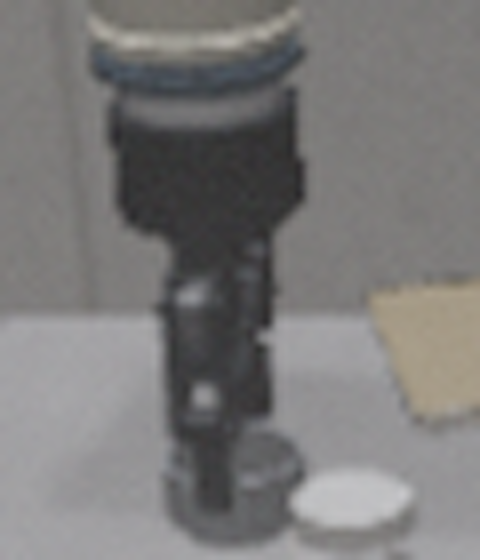

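Call:
{"api": "jog_arm", "payload": {
  "series": [
    [[0, 0, 0.3, 0, 0, 0, 8.54], [0, 0, 0.7, 0, 0, 0, 8.54], [0, 0, 0.7, 0, 0, 0, 8.54]]
  ]
}}

```text
clock: 3.58
eef_pos: [350.1, 260.2, -14.3]
tcp_rot: [-3.141, -0.0, -3.141]
contact_force: [0.1, 1.2, 0.7]
opening: 1.002
```

Call:
{"api": "jog_arm", "payload": {
  "series": [
    [[0, 0, 0, 0, 0, 0, 5.5], [0, 0, 0, 0, 0, 0, 5.5], [0, 0, 0, 0, 0, 0, 5.5]]
  ]
}}

```text
clock: 3.95
eef_pos: [350.5, 260.6, -13.5]
tcp_rot: [3.141, 0.0, -3.142]
contact_force: [-1.1, -1.0, 8.7]
opening: 0.693
```

Run:
```python
from h import *
im=r.grab_frame('side');crop(im,245,125,60,70,8,'pics/s7.png')
s=r.sense();print(s['eef_pos'],s['opening'],s['contact_force'])
```

```text
[350.44960343 260.5659587  -13.52053639] 0.6951490074393589 [-0.81720564 -0.77060308  7.46315753]
```

View pics/s7.png

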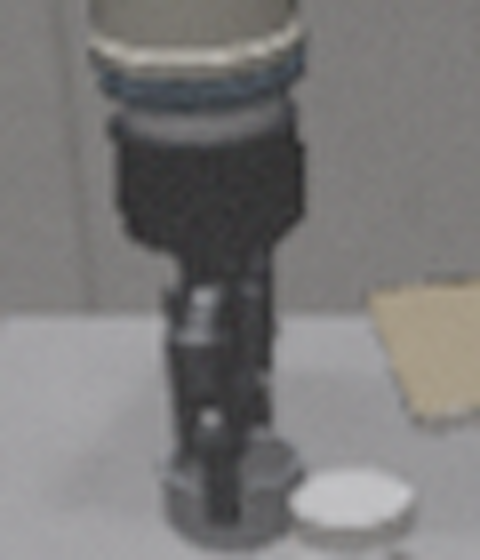

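Run:
```python
from h import *
K,o,A=cam('side')
d=A@np.linalg.solve(K,[245+222/8,125+523/8-.5,1.])
for y in(225,228,231): print((o+d*(y-o[1])/d[1]).round(1))
```

```text
[349.9 225.   23.6]
[349.3 228.   22. ]
[348.8 231.   20.5]
```

Call:
{"api": "jog_arm", "payload": {
  "series": [
    [[0, 0, 0, 0, 0, 0, 7.5], [0, 0, 0.4, 0, 0, 0, 7.5], [0, 0, 0.7, 0, 0, 0, 7.5], [0, 0, 0.7, 0, 0, 0, 7.5]]
  ]
}}

```text
clock: 4.5
eef_pos: [349.9, 260.1, -21.4]
tcp_rot: [-3.141, -0.001, -3.141]
contact_force: [1.0, -0.2, -0.0]
opening: 0.879
```

Call:
{"api": "jog_arm", "payload": {
  "series": [
    [[0, 0, 0, 0, 0, 0, 5.5], [0, 0, 0, 0, 0, 0, 5.5], [0, 0, 0, 0, 0, 0, 5.5]]
  ],
  "newtons": 40
}}

```text
clock: 4.88
eef_pos: [350.2, 260.3, -20.7]
tcp_rot: [3.142, -0.0, -3.142]
contact_force: [-0.9, -1.7, 5.4]
opening: 0.693
```

Run:
```python
from h import *
im=r.grab_frame('side');crop(im,245,125,60,70,8,'pics/s8.png')
s=r.sense();print(s['eef_pos'],s['opening'],s['contact_force'])
```

```text
[350.21494092 260.37471048 -20.72212497] 0.6943105723229732 [-1.34633591 -0.41637601  5.34803604]
```

View pics/s8.png

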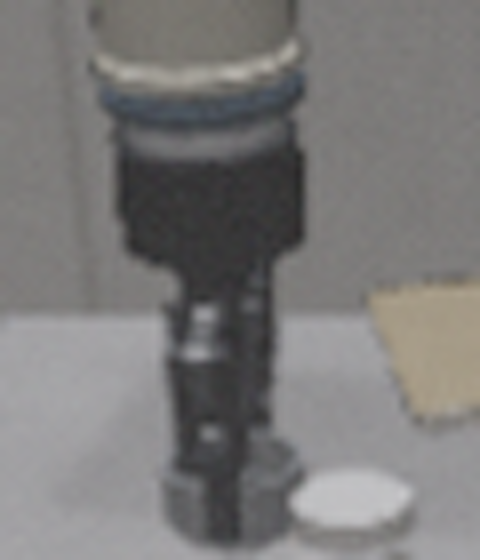

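Call:
{"api": "jog_arm", "payload": {
  "series": [
    [[0, 0, -5, 0, 0, 0, 5.5], [0, 0, -10, 0, 0, 0, 5.5], [-5, -1, -12, 0, 0, 0, 5.5], [-11, -2.5, -12, 0, 0, 0, 5.5], [-17, -4, -12, 0, 0, 0, 5.5]]
  ]
}}

```text
clock: 5.55
eef_pos: [522.2, 220.0, 99.7]
tcp_rot: [3.141, 0.001, -3.141]
contact_force: [0.4, 1.2, -1.7]
opening: 0.693
```

Call:
{"api": "jog_arm", "payload": {
  "series": [
    [[-5, -1, 0, 0, 0, 0, 5.5], [-7.3, -1.5, 0, 0, 0, 0, 5.5], [-7.3, -1.5, 0, 0, 0, 0, 5.5]]
  ]
}}

```text
clock: 5.92
eef_pos: [594.3, 204.8, 98.5]
tcp_rot: [-3.142, 0.0, 3.14]
contact_force: [-0.4, -0.1, -0.1]
opening: 0.687
```

Run:
```python
from h import *
im=r.grab_frame('side');crop(im,290,90,120,130,5,'pics/s9.png')
s=r.sense();print(s['eef_pos'],s['opening'],s['contact_force'],rel([593.4,205.7,60]))
im=r.grab_frame('top');crop(im,190,120,120,100,6,'pics/t9.png')
```

```text
[592.85753436 205.03606748  98.40902128] 0.6921308695988526 [ 0.44075501 -1.13723751 -1.27140186] [-0.05881234  0.06745771  3.84081638]
```

View pics/s9.png

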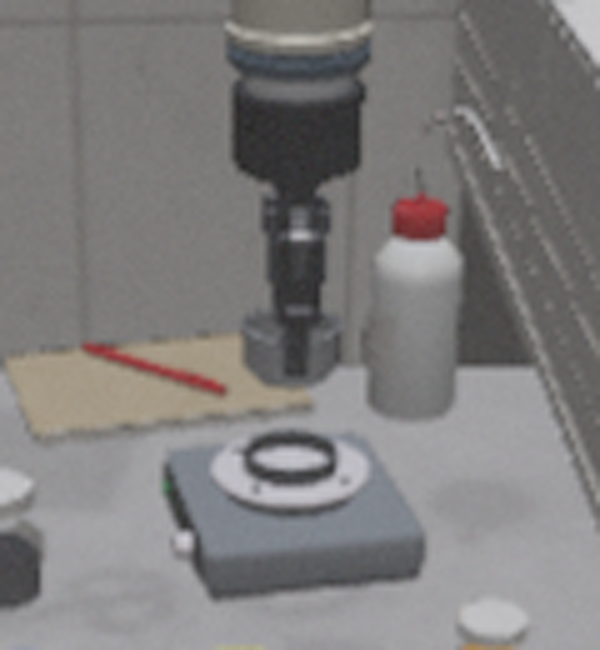

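View pics/t9.png

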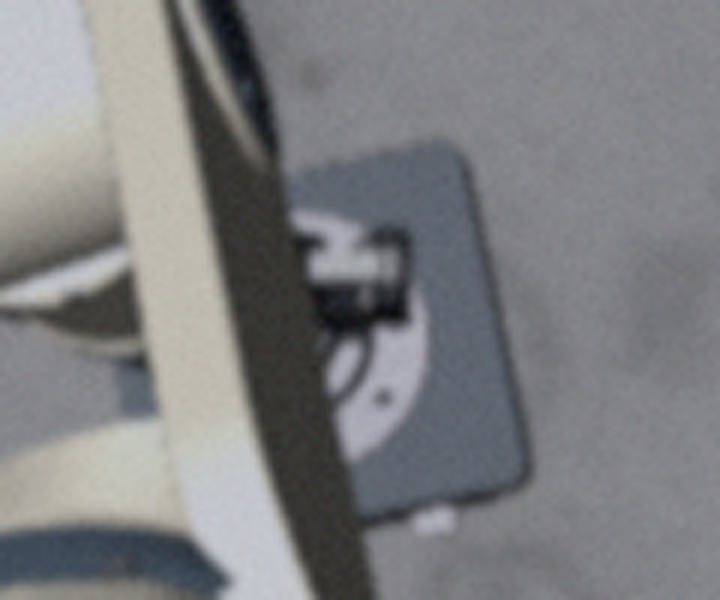

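```bash
cat > p.py <<'E'
from ov import *
def both(n,img,circs,x,y,w,h,s,out): overlay(n,img,circs,x,y,w,h,s,out)
E
python3 - <<'E'
from ov import *
im=r.grab_frame('side')
c=(592.9,205)
overlay('side',im,[(c,30,153),(c,21.5,119),((593.4,205.7),30,67)],290,90,120,130,5,'pics/s10.png')
E
```

```text
(no output)
```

View pics/s10.png

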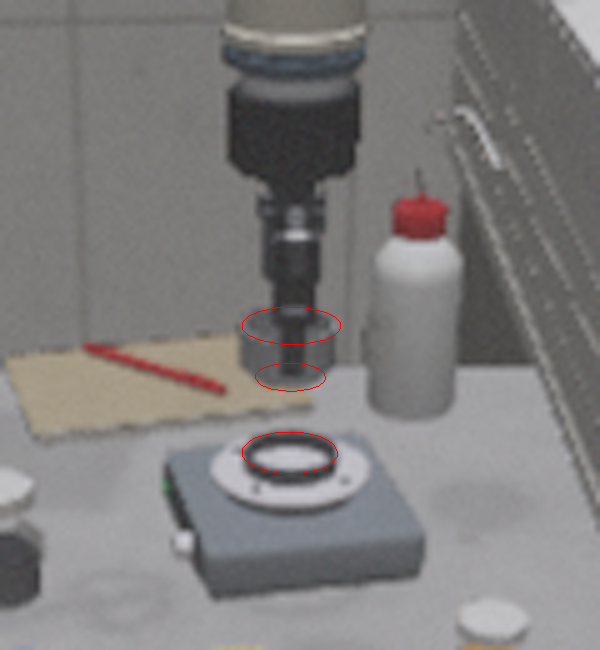

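Call:
{"api": "jog_arm", "payload": {
  "series": [
    [[0, 0, 3, 0, 0, 0, 5.5], [0, 0, 3, 0, 0, 0, 5.5], [0, 0, 3, 0, 0, 0, 5.5], [0, 0, 3, 0, 0, 0, 5.5], [0, 0, 3, 0, 0, 0, 5.5]]
  ]
}}

```text
clock: 6.7
eef_pos: [593.7, 205.6, 69.8]
tcp_rot: [3.141, 0.001, -3.141]
contact_force: [0.0, 0.4, -0.5]
opening: 0.693
```

Run:
```python
from ov import *
s=r.sense();print(s['eef_pos'],s['tcp_rot'],s['clock'])
im=r.grab_frame('side')
c=s['eef_pos']; z=c[2]+20.7
overlay('side',im,[(c,30,z+34),(c,24.5,z+8),((593.4,205.7),30,67)],320,120,60,80,7.5,'pics/s11.png')
s=r.sense();print(s['eef_pos'],s['clock'])
im=r.grab_frame('side')
s=r.sense();print(s['eef_pos'],s['contact_force'])
```

```text
[593.67103287 205.62375837  69.83141869] [ 3.14118092e+00  1.18592793e-03 -3.14129091e+00] 6.7
[593.56642759 205.55584382  69.63490935] 6.75
[593.47815631 205.5019648   69.45605813] [-0.11825558 -0.83129327 -0.54715531]
```

View pics/s11.png

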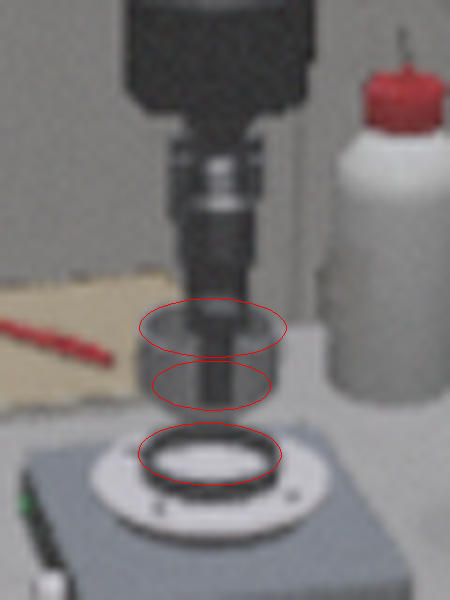

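Call:
{"api": "jog_arm", "payload": {
  "series": [
    [[-0.05, 0, 1.5, 0, 0, 0, 5.5], [-0.05, 0, 2.0, 0, 0, 0, 5.5], [-0.05, 0, 2.4, 0, 0, 0, 5.5], [-0.05, 0, 2.7, 0, 0, 0, 5.5]]
  ]
}}

```text
clock: 7.3
eef_pos: [593.7, 205.4, 41.6]
tcp_rot: [-3.141, -0.0, -3.141]
contact_force: [0.2, -1.1, -0.9]
opening: 0.691
```

Run:
```python
from ov import *
s=r.sense();print(s['eef_pos'],s['contact_force'],s['wrist_torque'],s['clock'])
im=r.grab_frame('side')
crop(im,320,120,60,80,7.5,'pics/s12.png')
```

```text
[593.69933255 205.38781396  41.55981817] [ 0.18958982 -1.11337858 -0.94955238] [ 0.07675408 -0.05888936  0.00852006] 7.3
```

View pics/s12.png

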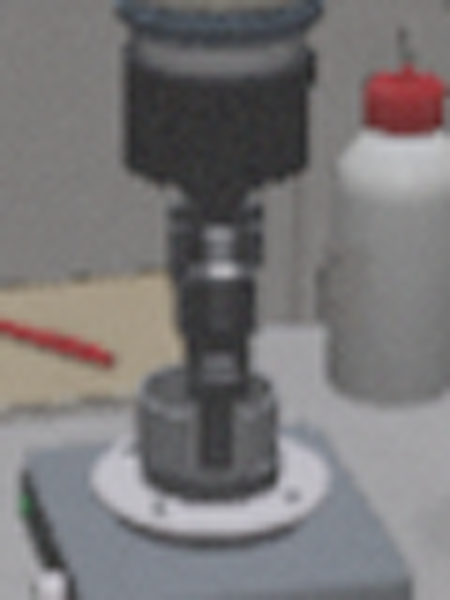

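Call:
{"api": "jog_arm", "payload": {
  "series": [
    [[0, 0, 0.2, 0, 0, 0, 5.5], [0, 0, 0.4, 0, 0, 0, 5.5], [0, 0, 0.4, 0, 0, 0, 5.5]]
  ]
}}

```text
clock: 7.72
eef_pos: [593.9, 205.5, 38.4]
tcp_rot: [3.141, 0.0, -3.141]
contact_force: [-1.1, -0.6, 2.6]
opening: 0.689
```

Call:
{"api": "jog_arm", "payload": {
  "series": [
    [[0, 0, 0.1, 0, 0, 0, 5.5], [0, 0, 0.1, 0, 0, 0, 7.8], [0, 0, 0.1, 0, 0, 0, 7.8], [0, 0, 0.1, 0, 0, 0, 7.8]]
  ]
}}

```text
clock: 8.22
eef_pos: [593.7, 205.4, 36.8]
tcp_rot: [-3.142, -0.0, -3.141]
contact_force: [0.3, 0.1, 0.1]
opening: 0.915
```

Call:
{"api": "jog_arm", "payload": {
  "series": [
    [[0, 0, -3, 0, 0, 0, 8.54], [0, 0, -8, 0, 0, 0, 8.54], [5, -6, -10, 0, 0, 0, 8.54], [10, -12, -10, 0, 0, 0, 8.54], [15.5, -18, -10, 0, 0, 0, 8.54]]
  ]
}}

```text
clock: 8.85
eef_pos: [472.5, 63.1, 136.6]
tcp_rot: [-3.142, 0.001, -3.141]
contact_force: [0.6, -1.0, -0.5]
opening: 1.0
```

Run:
```python
from ov import *
s=r.sense();print(s['eef_pos'],s['clock'],rel([438.7,-9.7,30]))
im=r.grab_frame('side')
c=(593.4,205.7)
overlay('side',im,[(c,30,93)],320,120,60,80,7.5,'pics/s13.png')
im=r.grab_frame('top')
overlay('top',im,[(c,30,93)],200,135,80,80,6,'pics/t13.png')
```

```text
[472.46849708  63.13658786 136.5998487 ] 8.85 [ 3.39479065 -7.28000305 10.65678323]
```

View pics/s13.png

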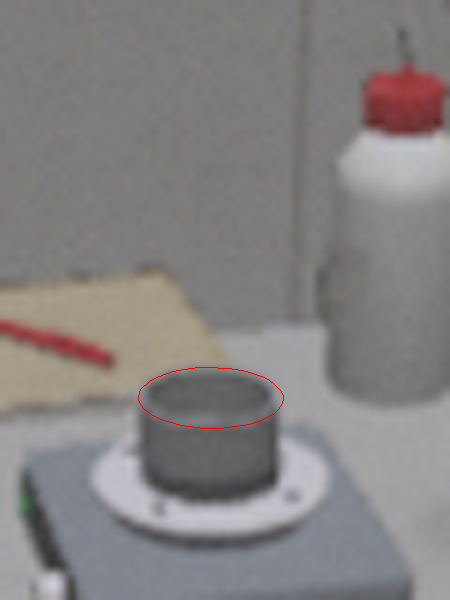

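View pics/t13.png

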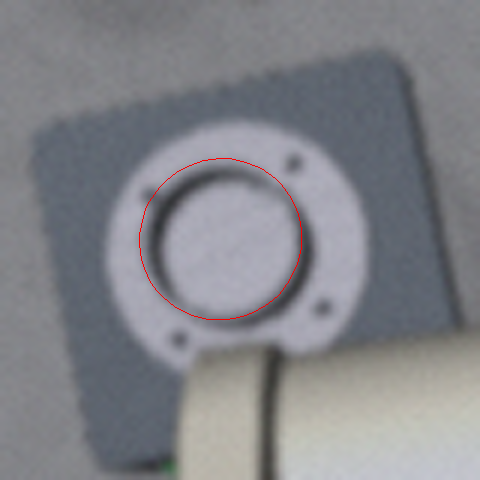

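Call:
{"api": "jog_arm", "payload": {
  "series": [
    [[2, -4, 5, 0, 0, 0, 8.54], [3.4, -7.3, 9, 0, 0, 0, 8.54], [3.4, -7.3, 10, 0, 0, 0, 8.54], [3.4, -7.3, 10, 0, 0, 0, 8.54]]
  ]
}}

```text
clock: 9.45
eef_pos: [439.9, -8.6, 36.0]
tcp_rot: [3.141, -0.001, 3.141]
contact_force: [0.8, 0.3, -0.1]
opening: 0.998
```

Run:
```python
from ov import *
s=r.sense();print(s['eef_pos'],s['clock'],rel([438.7,-9.7,-21]))
```

```text
[439.90067376  -8.55009807  35.96967532] 9.45 [ 0.11703345 -0.11593669  5.69701148]
```

Call:
{"api": "jog_arm", "payload": {
  "series": [
    [[0, 0, 3, 0, 0, 0, 8.54], [0, 0, 5.5, 0, 0, 0, 8.54], [0, 0, 5.7, 0, 0, 0, 8.54], [0, 0, 5.7, 0, 0, 0, 8.54]]
  ]
}}

```text
clock: 9.95
eef_pos: [440.7, -8.2, -19.8]
tcp_rot: [3.142, 0.001, -3.141]
contact_force: [0.9, 0.1, -0.5]
opening: 0.997
```

Run:
```python
from ov import *
s=r.sense();print(s['eef_pos'],s['clock'],s['contact_force'],rel([438.7,-9.7,-21]))
im=r.grab_frame('side')
crop(im,260,160,80,90,6,'pics/s14.png')
```

```text
[440.68563228  -8.24115601 -19.7718487 ] 9.95 [ 0.9411653   0.08529545 -0.48219499] [ 0.19889399 -0.14568133  0.12252061]
```

View pics/s14.png

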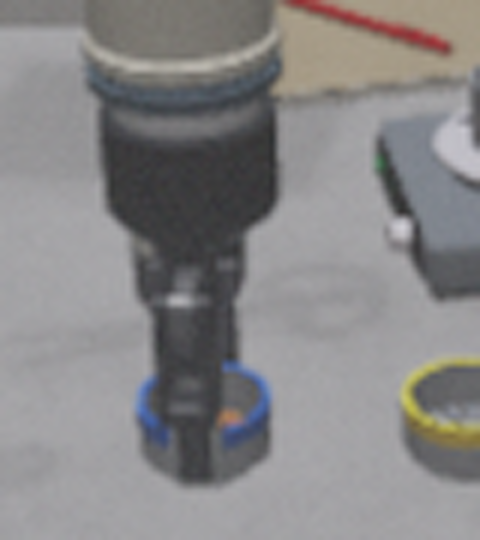

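Run:
```python
from ov import *
for p in([440.7,-51,20],[438.7,-40,20],[438.7,-9.7,34],[438.7,-9.7,0]): print(((proj('side',p)-[260,160]+.5)*6).round(1))
```

```text
[200.3 478.7]
[198.  464.3]
[202.2 400.4]
[206.4 462.4]
```

Call:
{"api": "jog_arm", "payload": {
  "series": [
    [[0, 0, 0.1, 0, 0, 0, 5.5], [0, 0, 0.1, 0, 0, 0, 5.5], [0, 0, 0.1, 0, 0, 0, 5.5]]
  ]
}}

```text
clock: 10.38
eef_pos: [440.2, -8.7, -20.6]
tcp_rot: [3.141, 0.002, 3.141]
contact_force: [-2.8, 1.5, 14.0]
opening: 0.699
```

Call:
{"api": "jog_arm", "payload": {
  "series": [
    [[0, 0, 0, 0, 0, 0, 5.5], [0, 0, -5, 0, 0, 0, 5.5], [0, 0, -10, 0, 0, 0, 5.5], [0, 3, -14, 0, 0, 0, 5.5], [0, 8, -14, 0, 0, 0, 5.5]]
  ]
}}

```text
clock: 11.0
eef_pos: [442.0, 71.7, 121.8]
tcp_rot: [3.141, 0.007, 3.139]
contact_force: [1.2, 0.3, -0.4]
opening: 0.696
```

Run:
```python
from ov import *
s=r.sense();print(s['eef_pos'],s['clock'],s['contact_force'],s['opening'],rel([595,205.4,120]))
```

```text
[442.03277536  71.70686555 121.84940224] 11.0 [ 1.19085126  0.31782787 -0.43035189] 0.6963504405390936 [-15.2622922   13.40641844   0.30470345]
```

Call:
{"api": "jog_arm", "payload": {
  "series": [
    [[-4, 3.5, 0, 0, 0, 0, 5.5], [-8, 7, 0, 0, 0, 0, 5.5], [-12, 10.5, 0, 0, 0, 0, 5.5], [-15.3, 13.4, 0, 0, 0, 0, 5.5], [-15.3, 13.4, 0.5, 0, 0, 0, 5.5]]
  ]
}}

```text
clock: 11.62
eef_pos: [594.7, 207.4, 113.6]
tcp_rot: [3.14, 0.002, -3.14]
contact_force: [-0.2, 0.5, -0.7]
opening: 0.694
```

Call:
{"api": "jog_arm", "payload": {
  "series": [
    [[0, 0, 1, 0, 0, 0, 5.5], [0, 0, 2, 0, 0, 0, 5.5], [0, 0, 2, 0, 0, 0, 5.5], [0, 0, 2, 0, 0, 0, 5.5]]
  ]
}}

```text
clock: 12.12
eef_pos: [592.3, 205.0, 93.4]
tcp_rot: [3.142, 0.0, 3.141]
contact_force: [0.8, -0.4, 0.0]
opening: 0.696
```

Run:
```python
from ov import *
s=r.sense();print(s['eef_pos'],s['clock'],s['contact_force'],s['opening'],rel([595,205.4,66]))
im=r.grab_frame('side')
c=(593.7,205.4); z=s['eef_pos'][2]+20.6
overlay('side',im,[(c,30,93),(c,30,z+34)],320,110,60,80,7.5,'pics/s15.png')
```

```text
[592.30186382 204.95543436  93.43910469] 12.125 [ 0.83818509 -0.38806553  0.00206363] 0.6956891689604507 [-0.26972083  0.04446151  2.74391951]
```

View pics/s15.png

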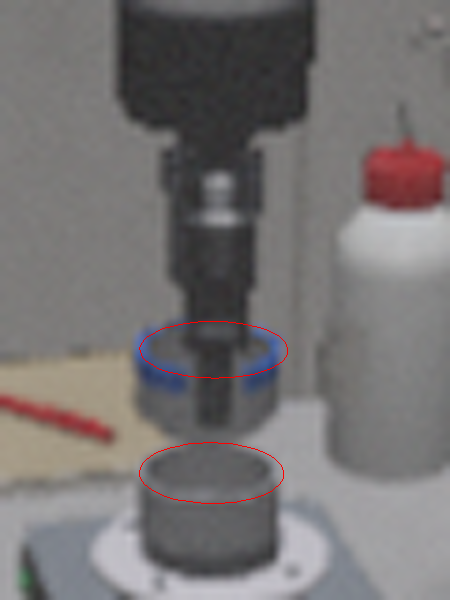

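Call:
{"api": "jog_arm", "payload": {
  "series": [
    [[-0.25, 0.05, 1.0, 0, 0, 0, 5.5], [-0.25, 0.05, 1.7, 0, 0, 0, 5.5], [-0.25, 0.05, 2.1, 0, 0, 0, 5.5], [-0.25, 0.05, 2.4, 0, 0, 0, 5.5]]
  ]
}}

```text
clock: 12.68
eef_pos: [594.8, 205.8, 68.8]
tcp_rot: [-3.141, -0.0, -3.141]
contact_force: [-0.1, 0.4, -1.7]
opening: 0.696
```

Run:
```python
from ov import *
s=r.sense();print(s['eef_pos'],s['clock'],s['contact_force'],s['wrist_torque'],s['opening'])
im=r.grab_frame('side')
crop(im,320,110,60,80,7.5,'pics/s16.png')
```

```text
[594.76242879 205.79671415  68.81042444] 12.675 [-0.1406983   0.40500325 -1.7474434 ] [ 0.04478116 -0.00947926  0.01844965] 0.6955997033822481
```

View pics/s16.png

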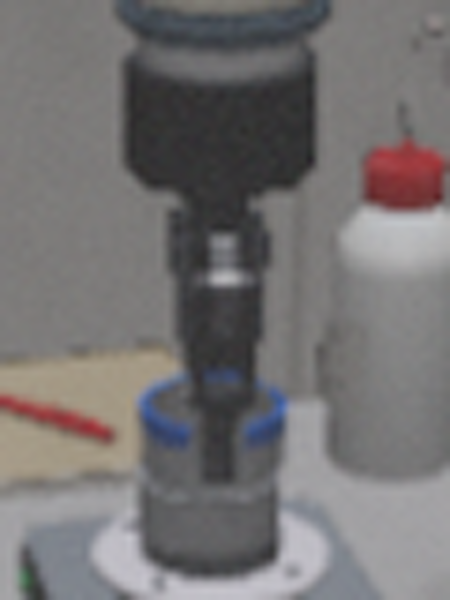

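Entering freely (foot about 4 mm into the receiver's mouth). Lower to home.

Call:
{"api": "jog_arm", "payload": {
  "series": [
    [[0, 0, 0.2, 0, 0, 0, 5.5], [0, 0, 0.4, 0, 0, 0, 5.5], [0, 0, 0.5, 0, 0, 0, 5.5], [0, 0, 0.5, 0, 0, 0, 5.5]]
  ]
}}

```text
clock: 13.22
eef_pos: [594.9, 205.8, 64.5]
tcp_rot: [3.142, 0.0, -3.141]
contact_force: [-1.6, -0.1, 3.0]
opening: 0.694
```

Contact at the predicted height (64.4). Release, move to the coarse sieve.

Call:
{"api": "jog_arm", "payload": {
  "series": [
    [[0, 0, 0.1, 0, 0, 0, 5.5], [0, 0, 0.1, 0, 0, 0, 7.8], [0, 0, 0.1, 0, 0, 0, 7.8], [0, 0, 0.1, 0, 0, 0, 7.8]]
  ]
}}

```text
clock: 13.72
eef_pos: [594.9, 205.8, 63.1]
tcp_rot: [-3.142, -0.0, -3.141]
contact_force: [-0.5, -0.2, 0.1]
opening: 0.914
```

Call:
{"api": "jog_arm", "payload": {
  "series": [
    [[0, 0, -3, 0, 0, 0, 8.54], [0, 0, -7, 0, 0, 0, 8.54], [1, -6, -8, 0, 0, 0, 8.54], [2.5, -12, -8, 0, 0, 0, 8.54], [3.6, -18, -8, 0, 0, 0, 8.54]]
  ]
}}

```text
clock: 14.35
eef_pos: [558.4, 24.3, 143.5]
tcp_rot: [-3.142, 0.001, -3.141]
contact_force: [-0.1, -0.6, -0.2]
opening: 1.004
```

Run:
```python
from ov import *
s=r.sense();print(s['eef_pos'],s['clock'],s['contact_force'],s['opening'],rel([559.5,-7.3,20]))
im=r.grab_frame('side')
c=(593.7,205.4)
overlay('side',im,[(c,30,93),(c,30,119)],320,110,60,80,7.5,'pics/s17.png')
```

```text
[558.3879905   24.31276331 143.50761507] 14.35 [-0.1064777  -0.58022082 -0.15075716] 1.0036037352813791 [-0.10062589 -3.16044266 12.35106555]
```

View pics/s17.png

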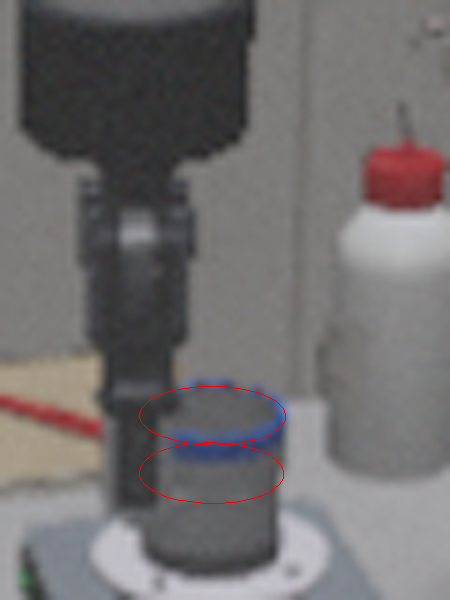

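Call:
{"api": "jog_arm", "payload": {
  "series": [
    [[0, -2, 5, 0, 0, 0, 8.54], [-0.1, -3.2, 10, 0, 0, 0, 8.54], [-0.1, -3.2, 11, 0, 0, 0, 8.54], [-0.1, -3.2, 11, 0, 0, 0, 8.54]]
  ]
}}

```text
clock: 14.9
eef_pos: [560.1, -5.8, 33.4]
tcp_rot: [3.141, -0.001, -3.141]
contact_force: [-0.1, 0.2, 0.4]
opening: 0.996
```

Run:
```python
from ov import *
s=r.sense();print(s['eef_pos'],s['clock'],s['contact_force'],s['opening'],rel([559.5,-7.3,-21]))
```

```text
[560.06676213  -5.80791758  33.44524716] 14.9 [-0.13391128  0.15381554  0.35867832] 0.9962991186755279 [ 0.05267142 -0.14992146  5.44454534]
```

Call:
{"api": "jog_arm", "payload": {
  "series": [
    [[0, -0.1, 3, 0, 0, 0, 8.54], [0, -0.1, 5, 0, 0, 0, 8.54], [0, -0.1, 5.4, 0, 0, 0, 8.54], [0, -0.1, 5.4, 0, 0, 0, 8.54]]
  ]
}}

```text
clock: 15.4
eef_pos: [561.1, -6.8, -19.3]
tcp_rot: [-3.142, 0.002, -3.141]
contact_force: [0.5, -0.2, 0.8]
opening: 1.003
```

Run:
```python
from ov import *
s=r.sense();print(s['eef_pos'],s['clock'],s['contact_force'],s['opening'],rel([559.5,-7.3,-21]))
im=r.grab_frame('side')
crop(im,300,160,80,90,6,'pics/s18.png')
```

```text
[561.11145647  -6.79763157 -19.34758474] 15.4 [ 0.50661483 -0.18004168  0.81623723] 1.0026434891143152 [ 0.16149064 -0.05010731  0.16494379]
```

View pics/s18.png

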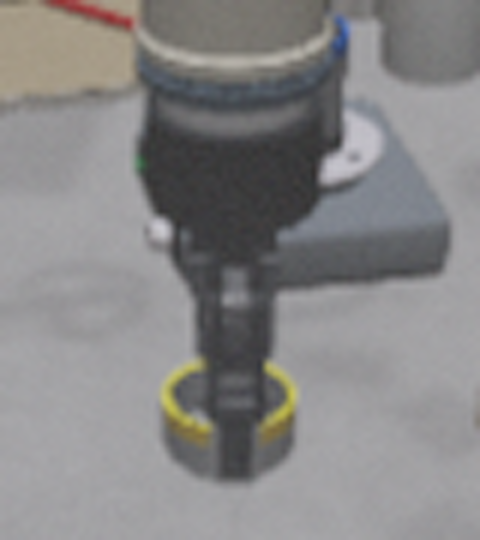

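Finger at (237,475) and sieve centre at about (230,420): aligned within ~2 mm. Grip and lift.

Call:
{"api": "jog_arm", "payload": {
  "series": [
    [[0.1, 0, 0.1, 0, 0, 0, 8.5], [0.1, 0, 0.1, 0, 0, 0, 5.5], [0.1, 0, 0.1, 0, 0, 0, 5.5], [0.1, 0, 0.1, 0, 0, 0, 5.5]]
  ]
}}

```text
clock: 15.95
eef_pos: [559.1, -7.2, -20.9]
tcp_rot: [3.142, 0.0, -3.141]
contact_force: [-3.8, 0.9, 9.2]
opening: 0.696
```

Call:
{"api": "jog_arm", "payload": {
  "series": [
    [[0, 0, 0, 0, 0, 0, 5.5], [0, 0, -5, 0, 0, 0, 5.5], [0, 0, -11, 0, 0, 0, 5.5], [0, 0, -16.5, 0, 0, 0, 5.5], [0, 4, -17, 0, 0, 0, 5.5]]
  ]
}}

```text
clock: 16.58
eef_pos: [561.9, 31.7, 153.0]
tcp_rot: [-3.141, 0.008, 3.139]
contact_force: [1.1, 0.8, -1.3]
opening: 0.695
```

Run:
```python
from ov import *
s=r.sense();print(s['eef_pos'],s['clock'],s['contact_force'],s['opening'],rel([595,205.6,125]))
```

```text
[561.93039564  31.71419693 152.96209079] 16.575 [ 1.12134654  0.77433634 -1.34089713] 0.6946918125924416 [-3.24017977 17.39730626  2.82001199]
```

Call:
{"api": "jog_arm", "payload": {
  "series": [
    [[-1, 5, 0, 0, 0, 0, 5.5], [-2, 10, 0, 0, 0, 0, 5.5], [-2.8, 14.5, 0, 0, 0, 0, 5.5], [-3.2, 17.4, 1, 0, 0, 0, 5.5], [-3.2, 17.4, 2, 0, 0, 0, 5.5]]
  ]
}}

```text
clock: 17.2
eef_pos: [590.9, 208.7, 127.8]
tcp_rot: [3.141, 0.0, -3.139]
contact_force: [-0.6, -1.3, -0.7]
opening: 0.697
```

Call:
{"api": "jog_arm", "payload": {
  "series": [
    [[0, 0, 0.8, 0, 0, 0, 5.5], [0, 0, 0.8, 0, 0, 0, 5.5], [0, 0, 0.8, 0, 0, 0, 5.5]]
  ]
}}

```text
clock: 17.58
eef_pos: [591.1, 206.0, 120.5]
tcp_rot: [-3.142, 0.0, 3.141]
contact_force: [-0.1, 0.0, -0.3]
opening: 0.696
```

Run:
```python
from ov import *
s=r.sense();print(s['eef_pos'],s['clock'],s['contact_force'],s['opening'])
im=r.grab_frame('side')
c=(593.7,205.4); z=s['eef_pos'][2]+20.9
overlay('side',im,[(c,30,119),(c,30,z+34)],320,100,60,80,7.5,'pics/s19.png')
```

```text
[591.11729058 205.95631122 120.54420339] 17.575 [-0.11336077  0.01468762 -0.29860231] 0.6962615419065906
```

View pics/s19.png

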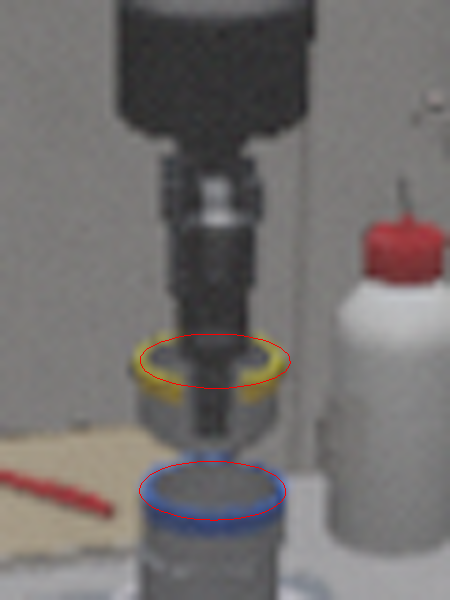

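Call:
{"api": "jog_arm", "payload": {
  "series": [
    [[-0.25, 0, 1.0, 0, 0, 0, 5.5], [-0.25, 0, 1.7, 0, 0, 0, 5.5], [-0.25, 0, 2.1, 0, 0, 0, 5.5], [-0.25, 0, 2.5, 0, 0, 0, 5.5]]
  ]
}}

```text
clock: 18.12
eef_pos: [593.3, 206.8, 94.8]
tcp_rot: [-3.141, -0.0, -3.141]
contact_force: [-0.4, 0.8, -1.0]
opening: 0.7
```

Run:
```python
from ov import *
s=r.sense();print(s['eef_pos'],s['clock'],s['contact_force'],s['wrist_torque'],s['opening'])
im=r.grab_frame('side')
crop(im,320,100,60,80,7.5,'pics/s20.png')
```

```text
[593.30148512 206.79553613  94.82605489] 18.125 [-0.42342026  0.78534069 -1.00867684] [0.03986909 0.00385209 0.03175753] 0.6997582468191484
```

View pics/s20.png

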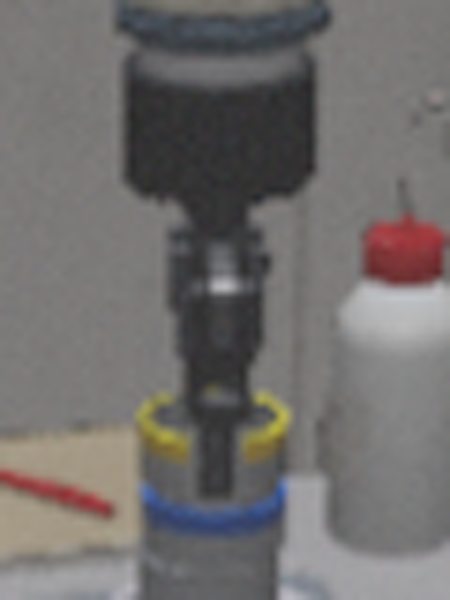

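Call:
{"api": "jog_arm", "payload": {
  "series": [
    [[0, -0.1, 0.2, 0, 0, 0, 5.5], [0, -0.1, 0.4, 0, 0, 0, 5.5], [0, -0.1, 0.5, 0, 0, 0, 5.5], [0, -0.1, 0.5, 0, 0, 0, 5.5]]
  ]
}}

```text
clock: 18.68
eef_pos: [593.5, 205.8, 90.3]
tcp_rot: [3.142, 0.0, -3.141]
contact_force: [-0.1, 0.0, -0.8]
opening: 0.697
```

Call:
{"api": "jog_arm", "payload": {
  "series": [
    [[0, 0, 0.1, 0, 0, 0, 5.5], [0, 0, 0.15, 0, 0, 0, 5.5], [0, 0, 0.15, 0, 0, 0, 5.5]]
  ]
}}

```text
clock: 19.05
eef_pos: [593.8, 205.9, 90.1]
tcp_rot: [3.141, 0.001, -3.141]
contact_force: [-2.5, -2.0, 9.8]
opening: 0.696
```

Call:
{"api": "jog_arm", "payload": {
  "series": [
    [[0, 0, 0, 0, 0, 0, 7.8], [0, 0, 0, 0, 0, 0, 7.8], [0, 0, 0, 0, 0, 0, 7.8]]
  ]
}}

```text
clock: 19.42
eef_pos: [593.3, 205.8, 88.6]
tcp_rot: [-3.142, -0.0, -3.141]
contact_force: [-0.2, -0.2, -0.3]
opening: 0.915
```

Call:
{"api": "jog_arm", "payload": {
  "series": [
    [[0, 0, -3, 0, 0, 0, 8.54], [0, 0, -7, 0, 0, 0, 8.54], [3, -5, -8, 0, 0, 0, 8.54], [6, -10, -8, 0, 0, 0, 6], [9, -15, -8, 0, 0, 0, 4]]
  ]
}}

```text
clock: 20.05
eef_pos: [502.5, 54.6, 168.9]
tcp_rot: [-3.141, 0.001, -3.141]
contact_force: [1.2, -0.4, -0.4]
opening: 0.605
```

Run:
```python
from ov import *
s=r.sense();print(s['eef_pos'],s['clock'],s['contact_force'],s['opening'],rel([417.5,-131.9,40]))
im=r.grab_frame('side')
c=(593.7,205.4)
overlay('side',im,[(c,30,145),(c,30,119)],320,100,60,80,7.5,'pics/s21.png')
```

```text
[502.50812999  54.57686965 168.8996511 ] 20.05 [ 1.16381596 -0.36768877 -0.4172062 ] 0.6050205805397366 [  8.52587617 -18.63815078  12.88720382]
```

View pics/s21.png

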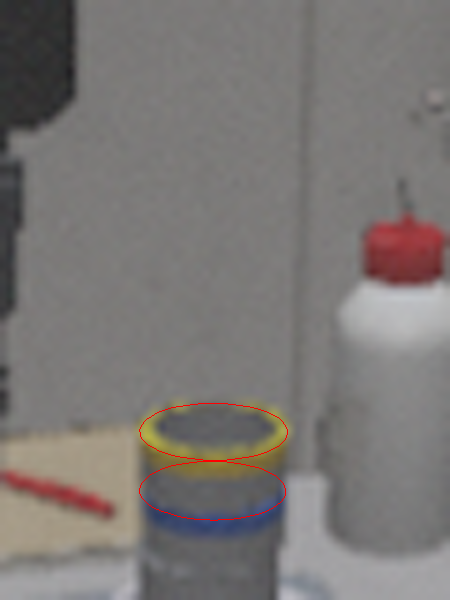

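Call:
{"api": "jog_arm", "payload": {
  "series": [
    [[2.5, -5, 3, 0, 0, 0, 4], [5, -10, 6, 0, 0, 0, 4], [7, -15, 9, 0, 0, 0, 4], [8.4, -18.6, 12, 0, 0, 0, 4], [8.4, -18.6, 13, 0, 0, 0, 4]]
  ]
}}

```text
clock: 20.72
eef_pos: [417.6, -131.7, 37.3]
tcp_rot: [3.141, -0.003, 3.138]
contact_force: [0.9, 1.4, 0.4]
opening: 0.468
```

Call:
{"api": "jog_arm", "payload": {
  "series": [
    [[0, 0, 0, 0, 0, 0, 4], [0, 0, 0, 0, 0, 0, 4]]
  ]
}}

```text
clock: 20.98
eef_pos: [420.6, -129.7, 39.4]
tcp_rot: [-3.141, 0.001, -3.14]
contact_force: [-0.4, -0.2, 0.4]
opening: 0.467
```

Run:
```python
from ov import *
s=r.sense();print(s['eef_pos'],s['clock'],s['contact_force'],s['opening'],rel([418,-131.9,-5]))
im=r.grab_frame('side')
crop(im,240,180,80,100,6,'pics/s22.png')
im=r.grab_frame('top')
crop(im,360,220,70,60,8,'pics/t22.png')
```

```text
[ 420.6015907  -129.65906438   39.44828547] 20.975 [-0.38597501 -0.24152302  0.4271103 ] 0.4667774562046405 [ 0.26616108 -0.22242604  4.44455694]
```

View pics/s22.png

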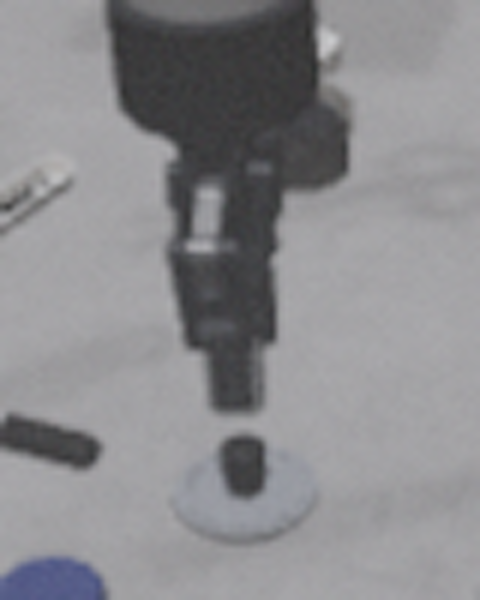

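View pics/t22.png

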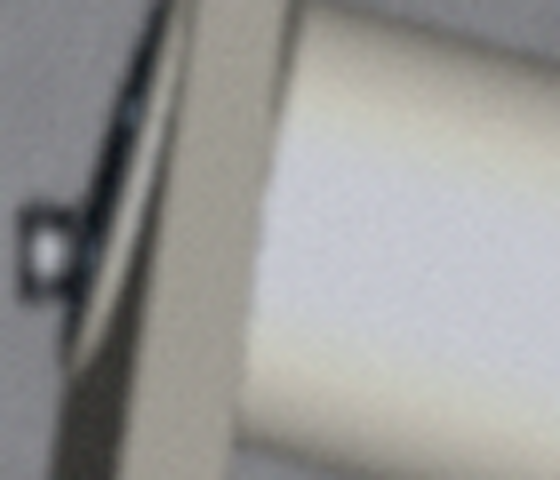

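Run:
```python
from ov import *
K,o,A=cam('side')
for uv in[(235,408),(243,490)]:
  d=A@np.linalg.solve(K,[240+uv[0]/6-.5,180+uv[1]/6-.5,1.])
  for y in(-141,-152,-160): print(uv,(o+d*(y-o[1])/d[1]).round(1))
```

```text
(235, 408) [ 417.2 -141.    59.7]
(235, 408) [ 419.2 -152.    67.8]
(235, 408) [ 420.6 -160.    73.7]
(243, 490) [ 417.3 -141.    18.8]
(243, 490) [ 419.3 -152.    27.5]
(243, 490) [ 420.7 -160.    33.9]
```

Call:
{"api": "jog_arm", "payload": {
  "series": [
    [[0.2, -0.2, 2, 0, 0, 0, 4], [0.2, -0.2, 4, 0, 0, 0, 4], [0.2, -0.2, 4.8, 0, 0, 0, 4], [0.2, -0.2, 4.8, 0, 0, 0, 4]]
  ]
}}

```text
clock: 21.58
eef_pos: [417.6, -131.9, -9.2]
tcp_rot: [3.141, -0.0, -3.141]
contact_force: [1.3, -0.1, 0.4]
opening: 0.467
```

Run:
```python
from ov import *
s=r.sense();print(s['eef_pos'],s['clock'],s['contact_force'],s['opening'],rel([418,-131.9,-11]))
im=r.grab_frame('side')
crop(im,240,180,80,100,6,'pics/s23.png')
```

```text
[ 417.59077248 -131.91672133   -9.18288374] 21.575 [ 1.25098642 -0.06322215  0.38285524] 0.46712232891819133 [-0.04098962  0.0016153   0.18169707]
```

View pics/s23.png

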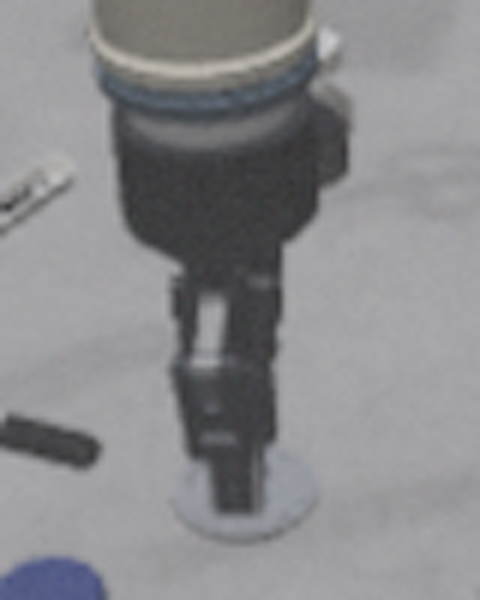

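Call:
{"api": "jog_arm", "payload": {
  "series": [
    [[0, 0, 0, 0, 0, 0, 1.4], [0, 0, 0, 0, 0, 0, 1.4], [0, 0, 0, 0, 0, 0, 1.4], [0, 0, 0, 0, 0, 0, 1.4]]
  ]
}}

```text
clock: 22.12
eef_pos: [418.1, -132.3, -8.5]
tcp_rot: [-3.141, 0.001, -3.141]
contact_force: [-0.4, 1.8, 5.8]
opening: 0.196
```

Call:
{"api": "jog_arm", "payload": {
  "series": [
    [[0, 0, 0, 0, 0, 0, 1.2], [0, 0, 0, 0, 0, 0, 1.2], [0, 0, -3, 0, 0, 0, 1.2]]
  ]
}}

```text
clock: 22.5
eef_pos: [416.3, -131.9, 20.3]
tcp_rot: [3.141, -0.003, -3.141]
contact_force: [0.2, -0.1, -0.3]
opening: 0.201
```

Run:
```python
from ov import *
s=r.sense();print(s['eef_pos'],s['clock'],s['contact_force'],s['opening'])
im=r.grab_frame('side')
crop(im,240,180,80,100,6,'pics/s24.png')
```

```text
[ 416.30262589 -131.85037597   20.32153173] 22.5 [ 0.19079264 -0.12578995 -0.30115865] 0.20059780481719863
```

View pics/s24.png

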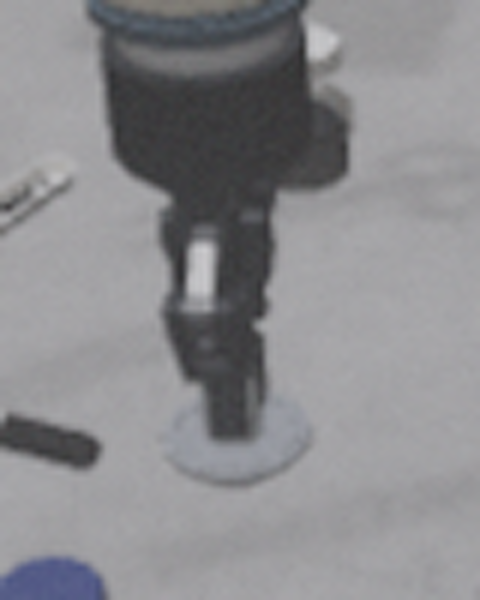

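Call:
{"api": "jog_arm", "payload": {
  "series": [
    [[0, 0, -6, 0, 0, 0, 1.2], [0, 1, -12, 0, 0, 0, 1.2], [-2, 4, -16, 0, 0, 0, 1.2], [-5, 9, -16, 0, 0, 0, 1.2], [-8, 14, -16, 0, 0, 0, 1.2]]
  ]
}}

```text
clock: 23.18
eef_pos: [498.7, 9.1, 182.2]
tcp_rot: [-3.142, 0.003, 3.141]
contact_force: [0.2, -0.6, -1.2]
opening: 0.198
```

Run:
```python
from ov import *
s=r.sense();print(s['eef_pos'],s['clock'],s['contact_force'],s['opening'],rel([594,205.6,165]))
```

```text
[498.74895762   9.07825309 182.17261375] 23.175 [ 0.21824196 -0.56271569 -1.18823843] 0.19786921772524874 [-9.506434   19.65878125  1.74487824]
```

Call:
{"api": "jog_arm", "payload": {
  "series": [
    [[-2.4, 5, 0, 0, 0, 0, 1.2], [-4.8, 10, 0, 0, 0, 0, 1.2], [-7.2, 15, 0, 0, 0, 0, 1.2], [-9.3, 19.6, 0.5, 0, 0, 0, 1.2], [-9.3, 19.6, 1.0, 0, 0, 0, 1.2]]
  ]
}}

```text
clock: 23.8
eef_pos: [591.5, 206.9, 170.6]
tcp_rot: [3.141, 0.001, -3.138]
contact_force: [-0.1, -1.1, -1.0]
opening: 0.201
```

Call:
{"api": "jog_arm", "payload": {
  "series": [
    [[0, 0, 0.4, 0, 0, 0, 1.2], [0, 0, 0.4, 0, 0, 0, 1.2], [0, 0, 0.4, 0, 0, 0, 1.2]]
  ]
}}

```text
clock: 24.18
eef_pos: [590.3, 202.8, 167.2]
tcp_rot: [3.142, 0.0, 3.141]
contact_force: [-0.1, -0.3, -0.9]
opening: 0.195
```

Run:
```python
from ov import *
s=r.sense();print(s['eef_pos'],s['clock'],s['contact_force'],s['opening'])
im=r.grab_frame('side')
c=(593.7,205.4); z=s['eef_pos'][2]+8.6
overlay('side',im,[(c,30,145),(c,30,z+12)],320,90,60,80,7.5,'pics/s25.png')
```

```text
[590.33890166 202.80510574 167.16343256] 24.175 [-0.11828708 -0.27228918 -0.87789375] 0.19485259963695772
```

View pics/s25.png

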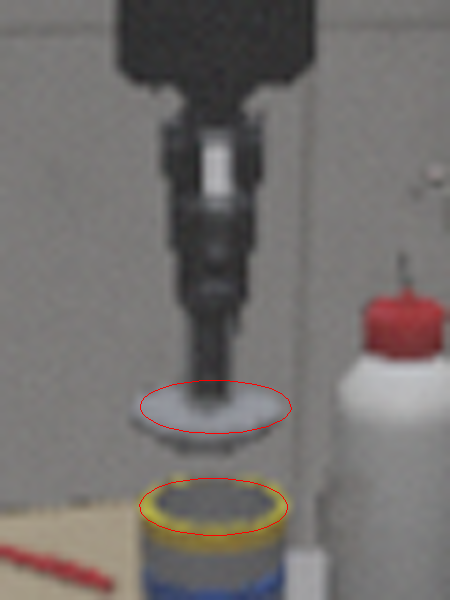

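Call:
{"api": "jog_arm", "payload": {
  "series": [
    [[-0.3, 0.27, 0.5, 0, 0, 0, 1.2], [-0.3, 0.27, 1.2, 0, 0, 0, 1.2], [-0.3, 0.27, 2.0, 0, 0, 0, 1.2], [-0.3, 0.27, 2.3, 0, 0, 0, 1.2], [-0.3, 0.27, 2.3, 0, 0, 0, 1.2]]
  ]
}}

```text
clock: 24.85
eef_pos: [593.1, 206.5, 143.3]
tcp_rot: [-3.141, -0.001, -3.141]
contact_force: [0.2, -0.6, -0.9]
opening: 0.202
```

Run:
```python
from ov import *
s=r.sense();print(s['eef_pos'],s['clock'],s['contact_force'],s['opening'])
im=r.grab_frame('side')
crop(im,320,90,60,80,7.5,'pics/s26.png')
```

```text
[593.14774575 206.45048167 143.30650709] 24.85 [ 0.22191863 -0.61113706 -0.93547501] 0.2016980004633906
```

View pics/s26.png

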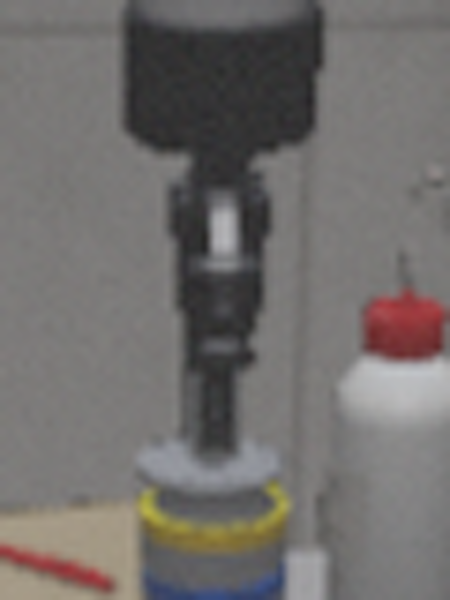

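Call:
{"api": "jog_arm", "payload": {
  "series": [
    [[-0.15, -0.06, 0.2, 0, 0, 0, 1.2], [-0.15, -0.06, 0.6, 0, 0, 0, 1.2], [-0.15, -0.06, 1.0, 0, 0, 0, 1.2], [-0.15, -0.06, 1.0, 0, 0, 0, 1.2]]
  ]
}}

```text
clock: 25.4
eef_pos: [594.6, 205.8, 133.3]
tcp_rot: [-3.141, -0.001, -3.141]
contact_force: [-0.2, 0.5, -1.1]
opening: 0.2
```

Run:
```python
from ov import *
s=r.sense();print(s['eef_pos'],s['clock'],s['contact_force'],s['opening'])
im=r.grab_frame('side')
crop(im,320,90,60,80,7.5,'pics/s27.png')
```

```text
[594.60876076 205.80369133 133.25977114] 25.4 [-0.15833953  0.48921579 -1.13060898] 0.1997808933671102
```

View pics/s27.png

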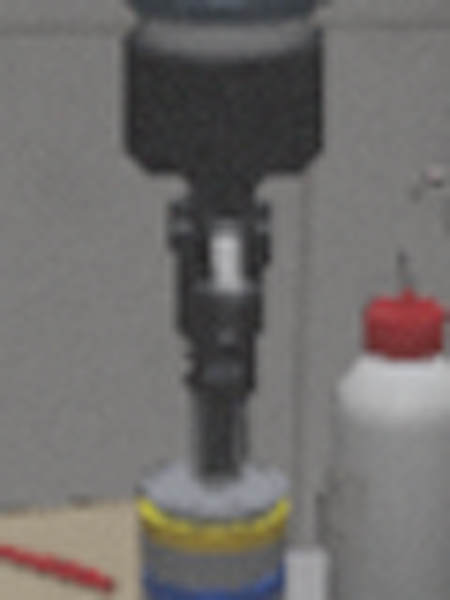

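Entered freely. Down to home.

Call:
{"api": "jog_arm", "payload": {
  "series": [
    [[0, 0, 0.25, 0, 0, 0, 1.2], [0, 0, 0.5, 0, 0, 0, 1.2], [0, 0, 0.55, 0, 0, 0, 1.2], [0, 0, 0.55, 0, 0, 0, 1.2]]
  ]
}}

```text
clock: 25.95
eef_pos: [595.0, 206.0, 128.5]
tcp_rot: [3.141, 0.0, -3.141]
contact_force: [-0.7, 0.5, 3.1]
opening: 0.197
```

Call:
{"api": "jog_arm", "payload": {
  "series": [
    [[0, 0, 0.1, 0, 0, 0, 1.2], [0, 0, 0.1, 0, 0, 0, 3.5], [0, 0, 0.1, 0, 0, 0, 4], [0, 0, 0.1, 0, 0, 0, 4]]
  ]
}}

```text
clock: 26.45
eef_pos: [594.8, 205.9, 127.0]
tcp_rot: [-3.141, -0.0, -3.141]
contact_force: [0.2, 0.3, 0.5]
opening: 0.469
```

Call:
{"api": "jog_arm", "payload": {
  "series": [
    [[0, 0, -3, 0, 0, 0, 4], [0, 0, -8, 0, 0, 0, 4], [5, -2, -9, 0, 0, 0, 8.54], [11, -4, -9, 0, 0, 0, 8.54], [17, -6.5, -9, 0, 0, 0, 8.54]]
  ]
}}

```text
clock: 27.08
eef_pos: [426.2, 141.6, 217.1]
tcp_rot: [3.142, 0.0, -3.141]
contact_force: [1.1, -0.1, 0.6]
opening: 1.0
```

Run:
```python
from ov import *
s=r.sense();print(s['eef_pos'],s['clock'],s['contact_force'],s['opening'],rel([415,136.8,60]))
im=r.grab_frame('side')
c=(593.7,205.4)
overlay('side',im,[(c,30,145),(c,30,149),(c,9.5,171)],320,90,60,80,7.5,'pics/s28.png')
```

```text
[426.17538413 141.57939418 217.14528756] 27.075 [ 1.07502833 -0.10257715  0.56895519] 1.0002405670639185 [ 1.12020431 -0.47795424 15.71433849]
```

View pics/s28.png

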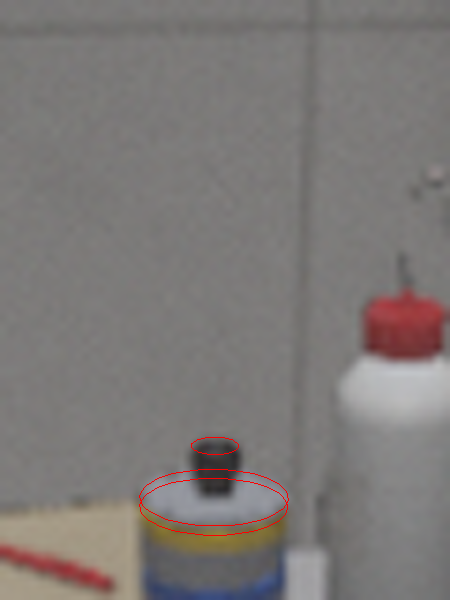

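Call:
{"api": "jog_arm", "payload": {
  "series": [
    [[1.1, -0.5, 5, 0, 0, 0, 8.54], [1.1, -0.5, 10, 0, 0, 0, 8.54], [1.1, -0.5, 14, 0, 0, 0, 8.54], [1.1, -0.5, 15.5, 0, 0, 0, 8.54], [1.1, -0.5, 15.5, 0, 0, 0, 8.54]]
  ]
}}

```text
clock: 27.75
eef_pos: [416.1, 136.8, 61.2]
tcp_rot: [-3.141, -0.003, -3.141]
contact_force: [-0.2, -0.3, 0.5]
opening: 1.001
```

Run:
```python
from ov import *
s=r.sense();print(s['eef_pos'],s['clock'],s['contact_force'],s['opening'],rel([415,136.8,-7]))
im=r.grab_frame('side')
crop(im,250,120,80,100,6,'pics/s29.png')
```

```text
[416.14014345 136.8370094   61.20690083] 27.75 [-0.16876705 -0.32524752  0.54078091] 1.0007246294124788 [9.61817215e-02 2.14933065e-03 6.82096552e+00]
```

View pics/s29.png

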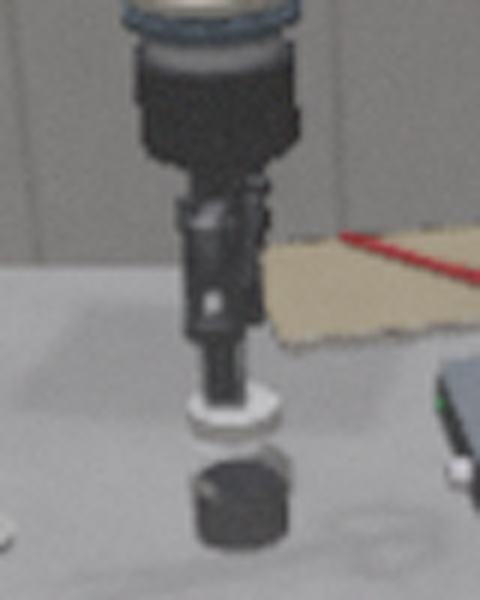

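Call:
{"api": "jog_arm", "payload": {
  "series": [
    [[0, 0, 2.5, 0, 0, 0, 8.54], [0, 0, 4.5, 0, 0, 0, 8.54], [0, 0, 5.5, 0, 0, 0, 8.54], [0, 0, 6, 0, 0, 0, 8.54], [0, 0, 6.4, 0, 0, 0, 8.54]]
  ]
}}

```text
clock: 28.42
eef_pos: [417.5, 137.3, -1.4]
tcp_rot: [3.141, 0.001, -3.141]
contact_force: [0.0, 0.0, -0.2]
opening: 1.005
```

Run:
```python
from ov import *
s=r.sense();print(s['eef_pos'],s['clock'],s['contact_force'],s['opening'],rel([415,136.8,-7]))
im=r.grab_frame('side')
crop(im,250,120,80,100,6,'pics/s30.png')
```

```text
[417.48504469 137.26675009  -1.37144136] 28.425 [ 0.03280145  0.04605418 -0.1591761 ] 1.00478065469637 [ 0.24905678 -0.04679722  0.56260154]
```

View pics/s30.png

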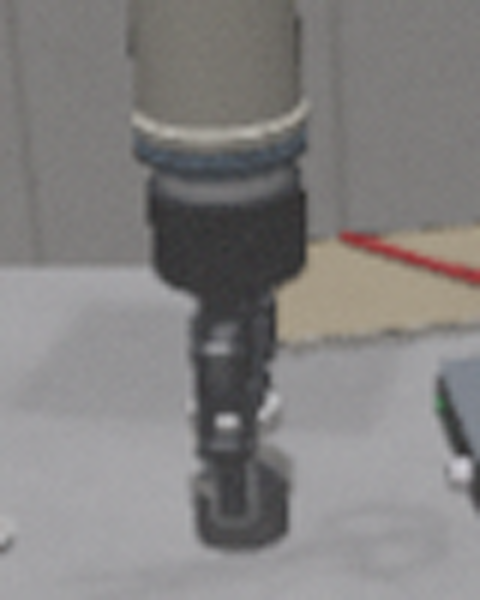

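Call:
{"api": "jog_arm", "payload": {
  "series": [
    [[0.2, 0, 0.2, 0, 0, 0, 4.4], [0.2, 0, 0.2, 0, 0, 0, 4.4], [0.2, 0, 0.2, 0, 0, 0, 4.4], [0.2, 0, 0.2, 0, 0, 0, 4.4]]
  ],
  "newtons": 50
}}

```text
clock: 28.98
eef_pos: [414.9, 137.1, -3.3]
tcp_rot: [3.142, 0.0, -3.141]
contact_force: [-1.5, -0.8, 5.3]
opening: 0.551
```

Call:
{"api": "jog_arm", "payload": {
  "series": [
    [[0, 0, 0, 0, 0, 0, 4.4], [0, 0, -5, 0, 0, 0, 4.4], [0, 0, -11, 0, 0, 0, 4.4], [0, 0, -15, 0, 0, 0, 4.4], [0, 0, -15, 0, 0, 0, 4.4]]
  ]
}}

```text
clock: 29.6
eef_pos: [417.0, 137.8, 149.2]
tcp_rot: [3.14, 0.006, -3.141]
contact_force: [-0.0, -0.8, -1.9]
opening: 0.559
```

Run:
```python
from ov import *
s=r.sense();print(s['eef_pos'],s['clock'],s['contact_force'],s['opening'],rel([625,-227,145]))
im=r.grab_frame('side')
crop(im,250,80,80,100,6,'pics/s31.png')
```

```text
[416.99698556 137.7852277  149.20096703] 29.6 [-0.03344069 -0.78650358 -1.85247738] 0.5589961669098664 [-20.7890039  -36.48431025   0.47335741]
```

View pics/s31.png

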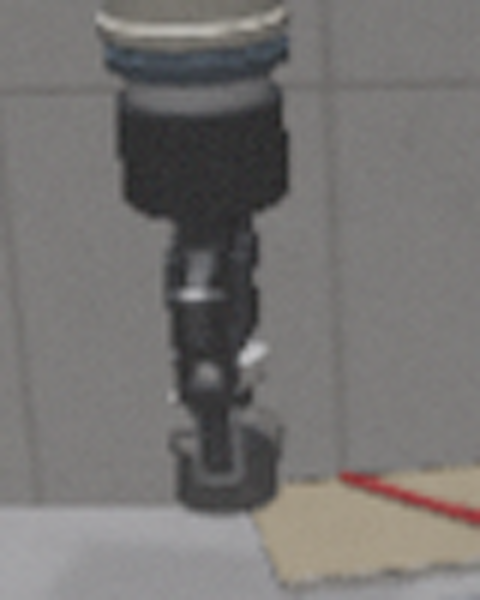

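Call:
{"api": "jog_arm", "payload": {
  "series": [
    [[-3, -5.3, 0, 0, 0, 0, 4.4], [-6, -10.6, 0, 0, 0, 0, 4.4], [-9, -15.9, 0, 0, 0, 0, 4.4], [-12, -21, 0, 0, 0, 0, 4.4], [-15, -26.4, 0, 0, 0, 0, 4.4]]
  ]
}}

```text
clock: 30.28
eef_pos: [564.5, -128.4, 143.9]
tcp_rot: [3.141, -0.003, -3.141]
contact_force: [1.0, 1.2, -2.2]
opening: 0.554
```

Run:
```python
from ov import *
s=r.sense();print(s['eef_pos'],s['clock'],s['contact_force'],s['opening'],rel([625,-227,90]))
```

```text
[ 564.47244788 -128.37690205  143.87162263] 30.275 [ 1.01189742  1.21874331 -2.17594762] 0.5540063169792132 [-6.06852125 -9.86825882  5.35845455]
```

Call:
{"api": "jog_arm", "payload": {
  "series": [
    [[-3, -5, 0, 0, 0, 0, 4.4], [-6, -9.9, 1, 0, 0, 0, 4.4], [-6, -9.9, 4, 0, 0, 0, 4.4], [-6, -9.9, 5.4, 0, 0, 0, 4.4], [-6, -9.9, 5.4, 0, 0, 0, 4.4]]
  ]
}}

```text
clock: 30.9
eef_pos: [623.2, -224.7, 89.8]
tcp_rot: [3.14, -0.004, -3.141]
contact_force: [-0.3, -0.1, -0.8]
opening: 0.554
```

Run:
```python
from ov import *
s=r.sense();print(s['eef_pos'],s['clock'],s['contact_force'],s['opening'],rel([625,-227,57]))
im=r.grab_frame('side')
c=(624.7,-227.1)
overlay('side',im,[(c,64,60),(c,25,60)],300,160,120,150,4,'pics/s32.png')
```

```text
[ 623.1501736  -224.70848318   89.78340208] 30.9 [-0.30003042 -0.10835885 -0.76536289] 0.5542529886794305 [-0.19930119 -0.23470173  3.27710813]
```

View pics/s32.png

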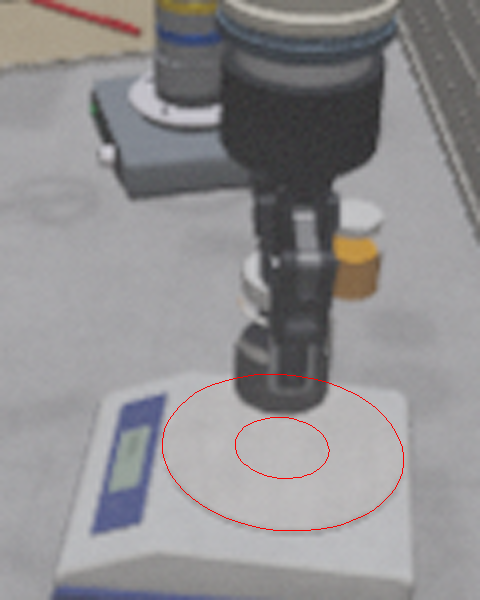

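Jar hangs over the pan's middle and level. Lower.

Call:
{"api": "jog_arm", "payload": {
  "series": [
    [[-0.1, -0.2, 1.5, 0, 0, 0, 4.4], [-0.1, -0.2, 2.5, 0, 0, 0, 4.4], [-0.1, -0.2, 2.9, 0, 0, 0, 4.4], [-0.1, -0.2, 3.1, 0, 0, 0, 4.4], [-0.1, -0.2, 3.1, 0, 0, 0, 4.4]]
  ]
}}

```text
clock: 31.58
eef_pos: [626.1, -227.9, 61.4]
tcp_rot: [-3.142, 0.0, -3.141]
contact_force: [0.2, -0.1, -1.3]
opening: 0.557
```

Call:
{"api": "jog_arm", "payload": {
  "series": [
    [[0, 0, 0.2, 0, 0, 0, 4.4], [0, 0, 0.4, 0, 0, 0, 4.4], [0, 0, 0.4, 0, 0, 0, 4.4], [0, 0, 0.4, 0, 0, 0, 4.4]]
  ]
}}

```text
clock: 32.08
eef_pos: [626.0, -227.8, 57.3]
tcp_rot: [-3.142, -0.0, -3.141]
contact_force: [0.7, 0.3, -0.9]
opening: 0.555
```

Call:
{"api": "jog_arm", "payload": {
  "series": [
    [[0, 0, 0.1, 0, 0, 0, 4.4], [0, 0, 0.1, 0, 0, 0, 4.4], [0, 0, 0.1, 0, 0, 0, 4.4]]
  ]
}}

```text
clock: 32.45
eef_pos: [626.1, -227.9, 57.0]
tcp_rot: [-3.141, 0.0, -3.141]
contact_force: [-3.1, 1.3, 4.8]
opening: 0.557
```

Contact (4.8 N). Release and retreat straight up, then back out of the view.

Call:
{"api": "jog_arm", "payload": {
  "series": [
    [[0, 0, 0, 0, 0, 0, 6], [0, 0, 0, 0, 0, 0, 8], [0, 0, 0, 0, 0, 0, 8.54], [0, 0, 0, 0, 0, 0, 8.54]]
  ]
}}

```text
clock: 32.95
eef_pos: [626.0, -227.8, 56.2]
tcp_rot: [-3.142, -0.0, -3.141]
contact_force: [0.1, -0.0, -0.5]
opening: 1.002
```

Call:
{"api": "jog_arm", "payload": {
  "series": [
    [[0, 0, -4, 0, 0, 0, 8.54], [0, 0, -10, 0, 0, 0, 8.54], [0, 0, -15, 0, 0, 0, 8.54], [6, 0, -15, 0, 0, 0, 8.54], [12, 0, -15, 0, 0, 0, 8.54]]
  ]
}}

```text
clock: 33.58
eef_pos: [505.1, -227.9, 206.9]
tcp_rot: [-3.141, 0.001, -3.141]
contact_force: [0.7, -0.6, -0.1]
opening: 0.998
```

Call:
{"api": "jog_arm", "payload": {
  "series": [
    [[6, 0, 0, 0, 0, 0, 8.54], [12, 1, 0, 0, 0, 0, 8.54], [18, 2, 0, 0, 0, 0, 8.54], [20, 4, 0, 0, 0, 0, 8.54], [20, 4, 0, 0, 0, 0, 8.54]]
  ]
}}

```text
clock: 34.2
eef_pos: [304.7, -187.1, 206.4]
tcp_rot: [-3.141, 0.0, 3.141]
contact_force: [0.9, 0.4, 0.9]
opening: 1.0
```

Run:
```python
from ov import *
s=r.sense();print(s['eef_pos'],s['clock'],s['contact_force'],s['opening'])
im=r.grab_frame('side')
cv2.imwrite('pics/s33f.png',im[:,:,::-1])
c=(593.7,205.4);p=(624.7,-227.1)
overlay('side',im,[(c,30,149),(p,22.5,138),(p,25,60)],300,110,120,150,4,'pics/s33.png')
crop(im,320,100,60,80,7.5,'pics/s33b.png')
im=r.grab_frame('top')
cv2.imwrite('pics/t33f.png',im[:,:,::-1])
overlay('top',im,[(c,30,149),(c,9.5,171),(p,22.5,138)],200,100,280,200,2.85,'pics/t33.png')
```

```text
[ 304.65403951 -187.12839986  206.41634646] 34.2 [0.90141197 0.4304055  0.93210153] 0.9997716758972102
```

View pics/s33.png

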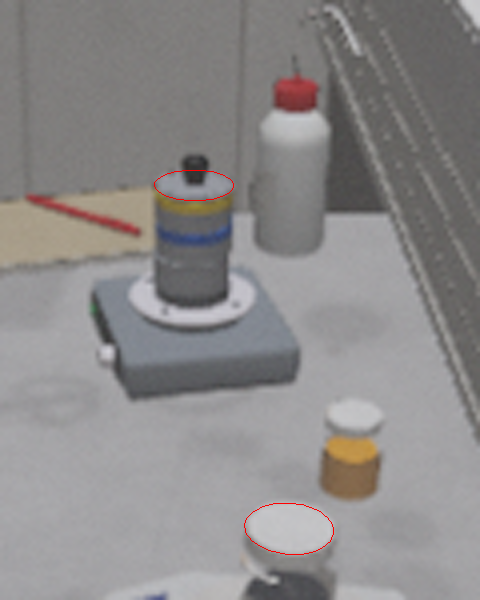

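View pics/s33b.png

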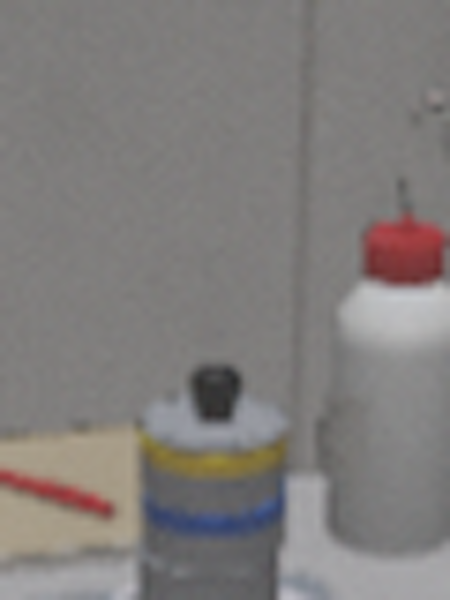

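View pics/t33.png

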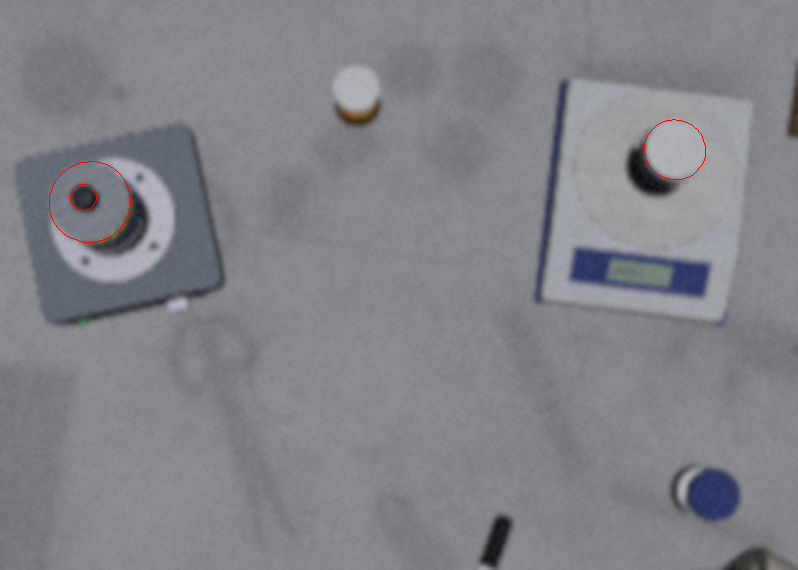

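Run:
```python
from rig import r
print(r.sense()['qvel'].round(3)); print(r.sign_off())
```

```text
[ 0.002  0.024 -0.018 -0.002 -0.001 -0.001]
the job is handed in; nothing more can be done
None
```

I built the stack on the shaker in order: receiver, fine sieve, coarse sieve, lid. I then stood the dark jar on the scale's pan, backed the arm clear and handed in at about 34 s. No verdict was reported.

**Seating:** each piece entered without force and made contact at the height worked out for it, within about 0.5 mm. In the last side and top pictures the lid, knob and jar cap lie on the circles predicted for the finished state, to within about 2 mm. The stack looks level, and the blue-capped and orange jars look where they were.

**Checks that disagreed:**
- **Height of the tool:** the fingertips in the pictures were about 28 mm higher than the reported TCP height implied, and my first close on the receiver, made at the nominal height, went over its rim. I then set all heights from the contact readings.
- **Sideways position:** held pieces appeared about 2–3 mm short in x against the reported pose in the side view. I corrected this before each of the three upper fits.

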